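# Load rinsed pots on the drying rack

## Robot

A 7-joint arm with a two-finger parallel gripper is mounted at the origin on the work surface. World frame = base frame: x ahead of the robot, y to its left, z up, the work surface at z = 0. Lengths are in m, angles in rad, forces in N, time in s.
With the tool pointing down it reaches from about 0.425 to 1.025 m from the base axis. Payload 9.4 kg.
Tool frame: the origin (TCP) lies at the very end of the fingers, on their centre line; the grasp point (between the pads) lies 19 mm behind it (manip.grip_point_offset is the distance from the TCP to the grasp point, in m); z points along the fingers, y is the line along which they close (so a half turn about z gives the same grasp; the last joint's range is limited). The gripper opens to 85 mm and grips with 20 to 120 N. Pads are 22 mm wide; open, the fingers measure 114 mm over their backs; the gripper's body (76 mm by 85 mm) begins 54 mm behind the grasp point. The pads swing forward as they close: fully open they stand 13 mm farther back than shut.
Start: joints at [-1.312, 0.599, -0.003, 1.599, 0.002, 0.943, -0.08], TCP at [0.239, 0.685, 0.231] pointing down, gripper open.
Joint ranges: [-2.57, 2.57], [-0.35, 1.97], [-1.29, 1.29], [0.11, 2.56], [-1.05, 4.19], [0.11, 1.86], [-2.63, 2.63]. Speed limits (rad/s): [2.22, 2.22, 3.01, 3.01, 3.14, 3.14, 3.14].

## Interface

Orientations are given as a unit quaternion [x, y, z, w].
In Python, from bench import manip, viewer, workorder gives the robot as it stands.
- The arm moves only by the tool send_rows, never from a script. Its argument "rows" is a list of rows, each a list of 3 entries, a list of its own where there are three numbers: the shift along the tool's x, y, z in m, then the turn, a rotation vector about the tool's x, y, z in degrees, then the closure, from -1 (fully open) to 1 (shut). In form: [[[tx, ty, tz], [wx, wy, wz], hand], ...]. A call has 1 to 12 rows; each row is the pose to reach, as a shift and turn from the pose commanded when the call began, along the tool's axes at that moment; what a row does not reach only later rows make up. A row lasts 1/12 s, in which the tool goes at most 41.7 mm and 7.16 degrees, less where a joint would pass 70% of its speed; a pose out of reach is approached as far as the arm can. A call with a gripper value outside its range is refused whole. The fingers move at their own pace and stop on an object; "squeeze" is the grip in N (left out, the last holds). Time passes only in rows, so rows that repeat a pose let the fingers close. It gives the time, the measured TCP pose, the force, the opening and the grip force at its end, in the units of the state.
- manip.observe(): the state, without advancing time (a new reading comes with each control period).
- viewer.grab_frame(name): name is "scene" or "top"; returns a dict with "image" (420x560x3 uint8, red, green, blue), "depth" (420x560 float32, m along the optical axis (not along the pixel's ray), 0 where there is no reading), "K" (3x3 intrinsics, pixels), "dist" ([k1, k2, p1, p2, k3] as OpenCV has them; the pictures are not rectified), "position" and "orientation" of the camera in the world. Camera axes: x right, y down, z forward; pixel columns grow to the right and rows downward; lengths in m; the calibration is good to about 2 mm. A picture is of the moment at which its call begins.
- workorder.close_job(): hands the job in; it is judged then, once.
The state is a dict: "time_s": time; "joint_positions": joint angles; "joint_vel": joint speeds; "joint_efforts": joint torques, N m; "eef_pos": TCP position; "tool_rot": TCP orientation; "contact_force": force on the tool from outside, world axes, zero at the start; "wrist_torque": the same for the moment, N m; "finger_gap": finger opening in m; "grasp_force": force on a finger pad.
Only numpy, scipy, OpenCV 4.12 (cv2) and the standard library are available. Lean on these libraries where they do the work, as an engineer would, in place of code of your own. Each camera call takes 0.05 s, during which the arm holds its last target. There are 200 camera calls.

## Task

First turn the isolator's red handle fully to off. Then load every aluminium pot that lies on the bench onto the drying rack: upside down, one on each post, with the rim resting flat on the rack plate; let go of it there. Only when all are loaded, turn the isolator fully back on; never handle a pot while the isolator is not off, and leave the flat blue tin next to them where it is.

Things in the scene. Friction and masses are not known exactly. Their poses are not given: they have to be found in the camera images.
- pot1: One of 3 or 4 alike square aluminium pots (absent: None), lying on its side on the bench: 84 mm long, 56 x 56 mm outside, walls 3 mm, inside 50 x 50 mm and 80 mm deep, 170 g, red band round the closed end. Origin: centre of the pot (42 mm from either end, 28 mm above the bench as it lies). Its +x points along its axis to the open mouth; y and z are square to its sides.
- pot2: One of 3 or 4 alike square aluminium pots (absent: None), lying on its side on the bench: 84 mm long, 56 x 56 mm outside, walls 3 mm, inside 50 x 50 mm and 80 mm deep, 170 g, red band round the closed end. Origin: centre of the pot (42 mm from either end, 28 mm above the bench as it lies). Its +x points along its axis to the open mouth; y and z are square to its sides.
- pot3: One of 3 or 4 alike square aluminium pots (absent: None), lying on its side on the bench: 84 mm long, 56 x 56 mm outside, walls 3 mm, inside 50 x 50 mm and 80 mm deep, 170 g, red band round the closed end. Origin: centre of the pot (42 mm from either end, 28 mm above the bench as it lies). Its +x points along its axis to the open mouth; y and z are square to its sides.
- pot4: One of 3 or 4 alike square aluminium pots (absent: None), lying on its side on the bench: 84 mm long, 56 x 56 mm outside, walls 3 mm, inside 50 x 50 mm and 80 mm deep, 170 g, red band round the closed end. Origin: centre of the pot (42 mm from either end, 28 mm above the bench as it lies). Its +x points along its axis to the open mouth; y and z are square to its sides.
- rack: Drying rack, fixed: flat aluminium plate 100 x 430 mm, 10 mm thick, with a row of four blue upright posts 110 mm apart. Origin at the centre of its underside on the bench; the row runs along its y, z up.
- peg1 (a point): Foot of post 1 on the axis of the post, at the top face of the rack plate (10 mm above the bench). The post is round, 28 mm in diameter, rises 60 mm above this point and tapers to 12 mm over its last 12 mm. A loaded pot stands over it on its rim, so its centre is then 42 mm above this point.
- peg2 (a point): Foot of post 2 on the axis of the post, at the top face of the rack plate (10 mm above the bench). The post is round, 28 mm in diameter, rises 60 mm above this point and tapers to 12 mm over its last 12 mm. A loaded pot stands over it on its rim, so its centre is then 42 mm above this point.
- peg3 (a point): Foot of post 3 on the axis of the post, at the top face of the rack plate (10 mm above the bench). The post is round, 28 mm in diameter, rises 60 mm above this point and tapers to 12 mm over its last 12 mm. A loaded pot stands over it on its rim, so its centre is then 42 mm above this point.
- peg4 (a point): Foot of post 4 on the axis of the post, at the top face of the rack plate (10 mm above the bench). The post is round, 28 mm in diameter, rises 60 mm above this point and tapers to 12 mm over its last 12 mm. A loaded pot stands over it on its rim, so its centre is then 42 mm above this point.
- handle (a joint): Rotary handle of the isolator, rad: 0 = fully off (stop; bar points to the white mark), 1.4 = fully on (stop; bar points to the green mark); grows clockwise seen from above. It stays where it is left. It is within 0.15 rad of a stop when fully off or on.
- handle_grip (a point): Centre of the red handle bar on its vertical axis of rotation, 88 mm above the bench. The bar is 72 mm long along this point's x, 16 mm wide along y, and reaches from 17 mm below to 14 mm above the point; its white pointer line is at the +x end. Below it a grey box with yellow top, 100 x 100 x 64 mm, fixed at the left or right end of the rack.
- tin: Bystander: flat blue closed tin (wax polish), 44 mm in diameter, 28 mm high, yellow disc on its lid, lying flat at the left end of the row of pots; origin at the centre of its underside. Leave alone.
- drill_vice: Small green drill vice fixed to the bench, 130 x 90 mm, 68 mm high, at the other end of the rack from the isolator; origin at the centre of its underside. Not part of the job.
There are look-alikes about, which are no part of the job. What is shaped like the pot2 but turquoise or yellow is not meant.

How it is judged:
On the way, in this order (a step that is already met when the one before it is completed fails the run):
1. the isolator is turned fully off (handle within 0.15 rad of its off stop) (value of joint handle below 0.15 rad), for 0.2 s.
2. with the isolator off, every pot stands upside down over a post, rim on the rack plate, released (angle between each of pot1, pot2, pot3, pot4's own x axis and vertical above 3 rad and height (world z) of each of pot1, pot2, pot3, pot4 below 0.0565 m and linear speed of each of pot1, pot2, pot3, pot4 below 0.03 m/s and (horizontal distance between pot1 and peg1 below 0.02 m or horizontal distance between pot1 and peg2 below 0.02 m or horizontal distance between pot1 and peg3 below 0.02 m or horizontal distance between pot1 and peg4 below 0.02 m) and (horizontal distance between pot2 and peg1 below 0.02 m or horizontal distance between pot2 and peg2 below 0.02 m or horizontal distance between pot2 and peg3 below 0.02 m or horizontal distance between pot2 and peg4 below 0.02 m) and (horizontal distance between pot3 and peg1 below 0.02 m or horizontal distance between pot3 and peg2 below 0.02 m or horizontal distance between pot3 and peg3 below 0.02 m or horizontal distance between pot3 and peg4 below 0.02 m) and (horizontal distance between pot4 and peg1 below 0.02 m or horizontal distance between pot4 and peg2 below 0.02 m or horizontal distance between pot4 and peg3 below 0.02 m or horizontal distance between pot4 and peg4 below 0.02 m) and contact force between the fingers and pot1 below 0.1 N and contact force between the fingers and pot2 below 0.1 N and contact force between the fingers and pot3 below 0.1 N and contact force between the fingers and pot4 below 0.1 N and value of joint handle below 0.15 rad), for 0.3 s.
3. the isolator is turned fully on (handle within 0.15 rad of its on stop) (value of joint handle above 1.25 rad), for 0.2 s.
At the end, for the whole second after the job is handed in: Every pot present stands at rest upside down on the rack, within 0.14 rad of upright, centre within 20 mm of a post's axis and no more than 46.5 mm above the plate (rim on the plate to 4.5 mm); the handle is within 0.15 rad of its on stop (angle between each of pot1, pot2, pot3, pot4's own x axis and vertical above 3 rad and height (world z) of each of pot1, pot2, pot3, pot4 below 0.0565 m and linear speed of each of pot1, pot2, pot3, pot4 below 0.03 m/s and (horizontal distance between pot1 and peg1 below 0.02 m or horizontal distance between pot1 and peg2 below 0.02 m or horizontal distance between pot1 and peg3 below 0.02 m or horizontal distance between pot1 and peg4 below 0.02 m) and (horizontal distance between pot2 and peg1 below 0.02 m or horizontal distance between pot2 and peg2 below 0.02 m or horizontal distance between pot2 and peg3 below 0.02 m or horizontal distance between pot2 and peg4 below 0.02 m) and (horizontal distance between pot3 and peg1 below 0.02 m or horizontal distance between pot3 and peg2 below 0.02 m or horizontal distance between pot3 and peg3 below 0.02 m or horizontal distance between pot3 and peg4 below 0.02 m) and (horizontal distance between pot4 and peg1 below 0.02 m or horizontal distance between pot4 and peg2 below 0.02 m or horizontal distance between pot4 and peg3 below 0.02 m or horizontal distance between pot4 and peg4 below 0.02 m) and contact force between the fingers and pot1 below 0.1 N and contact force between the fingers and pot2 below 0.1 N and contact force between the fingers and pot3 below 0.1 N and contact force between the fingers and pot4 below 0.1 N and value of joint handle above 1.25 rad); the robot touches nothing.
It fails at once if a pot is gripped or pushed with the fingers while the isolator is not off (handle more than 0.3 rad from off) (value of joint handle above 0.3 rad and (contact force between the fingers and pot1 above 1 N or contact force between the fingers and pot2 above 1 N or contact force between the fingers and pot3 above 1 N or contact force between the fingers and pot4 above 1 N)).
It fails at once if the tin is moved by more than 40 mm (distance of tin from where it was at the start of the episode above 0.04 m).
Of pot1, pot2, pot3, pot4 only 3 to 4 are there at a start; the rules pass over those that are not, and their reading is None.
At some moment in a run one of pot1, pot2, pot3, pot4 may be knocked a few centimetres aside while the robot is not near it.
It also fails if it takes over 210 s, if anything falls off the work surface, if the arm or the gripper's body presses on something with over 40 N, if the wrist force passes 120 N, or if a joint passes its speed limit or range.

## Working session

There is one attempt and no reset: what is moved stays moved. The work goes in short steps, Python scripts to look and compute and a tool call to move; the robot and the scene stay as the last step left them, time stands still between calls to the robot, and variables do not carry over. Pictures are saved under pics/ and viewed, at most 14 in all, crops included, and the job is handed in when it is done.

Besides the shell and the picture viewer there is one more tool, called as a command line: name --argument value ..., lists and objects as JSON in quotes. send_rows: Moves the arm, as the interface text tells. Its arguments: {"type":"object","properties":{"rows":{"type":"array"},"squeeze":{"type":"number"}},"required":["rows"]}

```bash
mkdir -p pics; ls; cat > h.py <<'E'
import numpy as np, cv2
from bench import manip, viewer, workorder
from scipy.spatial.transform import Rotation as R
np.set_printoptions(precision=4, suppress=True)
def grab(n):
    f=viewer.grab_frame(n); f['Rm']=R.from_quat(f['orientation']).as_matrix(); return f
def cloud(f):
    h,w=f['depth'].shape
    u,v=np.meshgrid(np.arange(w),np.arange(h))
    p=cv2.undistortPoints(np.stack([u,v],-1).reshape(-1,1,2).astype(np.float64),f['K'],np.array(f['dist'])).reshape(h,w,2)
    d=f['depth'].astype(float)
    c=np.dstack([p*d[...,None],d])
    return c@f['Rm'].T+np.array(f['position'])
def save(f,n): cv2.imwrite('pics/'+n,f['image'][...,::-1])
E
python3 - <<'E'
from h import *
for n in('top','scene'):
    f=grab(n); save(f,n+'0.png'); print(n,f['position'],f['Rm'],f['K'])
    np.savez('/tmp/'+n+'0.npz',c=cloud(f),im=f['image'])
print(manip.observe())
E
```

```text
pics
top [0.5045 0.0102 1.2956] [[-0.0077 -0.9969  0.0783]
 [-0.9999  0.0068 -0.0113]
 [ 0.0107 -0.0784 -0.9969]] [[415.4122   0.     288.5147]
 [  0.     415.4122 210.4842]
 [  0.       0.       1.    ]]
scene [0.9728 0.7375 1.1192] [[-0.8867  0.3567 -0.2942]
 [ 0.4623  0.6898 -0.5571]
 [ 0.0042 -0.63   -0.7766]] [[508.4739   0.     287.0456]
 [  0.     508.4739 210.0715]
 [  0.       0.       1.    ]]
{'time_s': 0.1, 'joint_positions': array([-1.3117,  0.6001, -0.0026,  1.6   ,  0.0018,  0.9429, -0.0798]), 'joint_vel': array([ 0.0013, -0.003 ,  0.0001,  0.0001,  0.0008,  0.0006,  0.0002]), 'joint_efforts': array([  0.0049, -77.799 ,   1.5702, -25.8627,   0.0127,   0.0056,
        -0.    ]), 'eef_pos': array([0.2388, 0.6841, 0.2305]), 'tool_rot': array([ 0.1671,  0.9859, -0.0007, -0.    ]), 'contact_force': array([-0.3098,  0.4453,  0.5855]), 'wrist_torque': array([-0.0019,  0.0256,  0.0159]), 'grasp_force': 0.0, 'finger_gap': 0.08549412361855425}
```

View pics/top0.png

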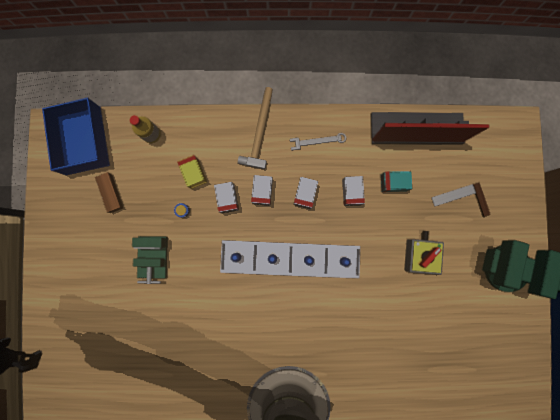

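View pics/scene0.png

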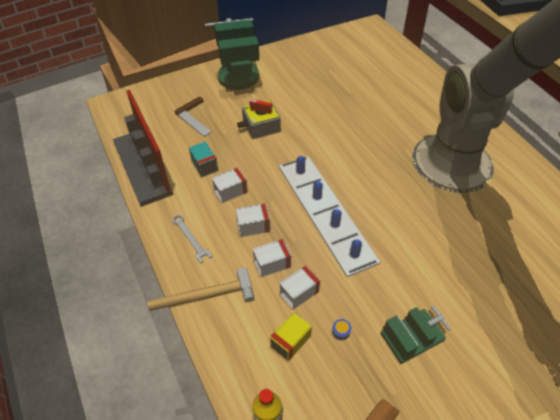

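Top view: four pots in a row near (226,196), (262,190), (306,192) and (354,190), red closed ends facing the robot. The blue tin is at (181,210), the rack posts run from (236,258) to (345,262), and the isolator is at (427,257). The yellow and turquoise boxes are decoys.

```bash
cat >> h.py <<'E'
def blobs(c,m,amin=30):
    m=cv2.morphologyEx(m.astype(np.uint8),cv2.MORPH_OPEN,np.ones((2,2)))
    n,l,s,_=cv2.connectedComponentsWithStats(m)
    return [c[l==i] for i in range(1,n) if s[i,4]>=amin]
def rect(p):
    r=cv2.minAreaRect((p[:,:2]*1000).astype(np.float32)); return r
def pots(f):
    c=cloud(f); im=f['image'].astype(int); hsv=cv2.cvtColor(f['image'],cv2.COLOR_RGB2HSV).astype(int)
    z=c[...,2]
    out=[]
    box=(c[...,0]>.2)&(c[...,0]<.8)&(abs(c[...,1])<.45)
    for p in blobs(c,box&(z>.05)&(z<.062),60):
        r=rect(p); out.append((np.array(r[0]),np.array(r[1]),r[2],np.median(p[:,2]),len(p)))
    return out
E
python3 - <<'E'
from h import *
f=grab('top'); c=cloud(f); im=f['image']
hsv=cv2.cvtColor(im,cv2.COLOR_RGB2HSV)
for o in pots(f): print('box',o)
for r0,r1,c0,c1 in((248,272,225,360),):
    sub=np.zeros(c.shape[:2],bool); sub[r0:r1,c0:c1]=1
    for p in blobs(c,sub&(c[...,2]>.03),8): 
        t=p[p[:,2]>p[:,2].max()-.004]; print('post',rect(p)[:2],'top',t.mean(0),len(t))
    p=c[sub&(c[...,2]>.006)&(c[...,2]<.014)]; print('plate',rect(p))
sub=np.zeros(c.shape[:2],bool); sub[225:285,400:455]=1
p=c[sub&(c[...,2]>.055)&(c[...,2]<.072)]; print('isobox',rect(p))
red=sub&(c[...,2]>.08); p=c[red]; print('bar',rect(p),p[:,2].max(),len(p),cv2.boxPoints(rect(p)))
w=sub&(hsv[...,1]<60)&(hsv[...,2]>150); ii=np.argwhere(w); print('white',[(i.tolist(),c[i[0],i[1]].round(3).tolist()) for i in ii][:40])
g=sub&(hsv[...,0]>45)&(hsv[...,0]<85)&(hsv[...,1]>90); ii=np.argwhere(g); print('green',[(i.tolist(),c[i[0],i[1]].round(3).tolist()) for i in ii][:20])
cv2.imwrite('pics/iso.png',cv2.resize(im[225:285,395:460,::-1],None,fx=8,fy=8,interpolation=cv2.INTER_CUBIC))
E
```

```text
box (array([615.1554, 182.7057]), array([400.4904,  87.2846]), 45.03060531616211, np.float64(0.05562559639726583), 479)
box (array([ 628.7153, -186.8575]), array([ 79.8622, 458.957 ]), 22.352643966674805, np.float64(0.054936608987539826), 497)
box (array([603.7084,  65.5056]), array([214.7386,  74.0603]), 10.116254806518555, np.float64(0.05551043913880871), 510)
box (array([ 665.6828, -210.6456]), array([87.7469, 69.8087]), 2.898834466934204, np.float64(0.05500098647487095), 514)
box (array([600.1899, -45.8077]), array([ 58.6615, 213.8326]), 74.98970794677734, np.float64(0.054722893608324275), 500)
box (array([577.5944, 129.5485]), array([265.4409,  88.8184]), 40.020328521728516, np.float64(0.05552065366261061), 518)
post ((460.439453125, 155.49290466308594), (24.5368595123291, 26.121599197387695)) top [0.462  0.1564 0.0707] 9
post ((474.8851013183594, 35.731056213378906), (25.18222427368164, 74.06716918945312)) top [0.5045 0.0102 1.2956] 1
post ((449.7698059082031, -66.65101623535156), (30.635610580444336, 26.451190948486328)) top [ 0.4534 -0.062   0.0719] 10
post ((443.092193603515
[... 338 characters left out ...]
15.95045471191406), (454.6661071777344, 59.12132263183594), 87.96884155273438) 1.2955625885684596 174 [[ 429.3137 -442.093 ]
 [ 488.3978 -444.1884]
 [ 504.5126   10.192 ]
 [ 445.4284   12.2875]]
white [([243, 417], [0.501, -0.386, 0.068]), ([243, 418], [0.501, -0.391, 0.064]), ([244, 417], [0.498, -0.387, 0.064]), ([244, 418], [0.498, -0.389, 0.069]), ([250, 438], [0.48, -0.437, 0.103]), ([250, 439], [0.48, -0.441, 0.101]), ([251, 437], [0.477, -0.434, 0.103]), ([252, 436], [0.474, -0.431, 0.102])]
green [([245, 438], [0.494, -0.452, 0.063]), ([245, 439], [0.494, -0.456, 0.062]), ([246, 438], [0.491, -0.452, 0.063]), ([246, 439], [0.491, -0.455, 0.063]), ([246, 440], [0.491, -0.459, 0.062])]
```

View pics/iso.png

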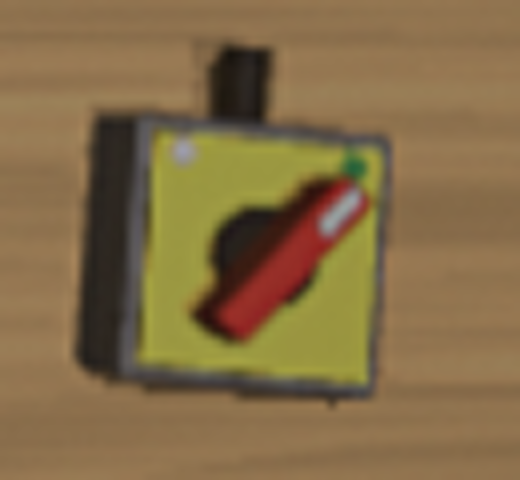

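The handle bar points at the green mark (on); the white off mark is at the upper left, so I turn it about 80° counter-clockwise. I'll refit with the zero-depth pixels filtered out.

```bash
sed -i "s/^    c=np.dstack(\[p\*d.*/    d[d<.1]=np.nan; c=np.dstack([p*d[...,None],d])/" h.py
python3 - <<'E'
from h import *
f=grab('top'); c=cloud(f); im=f['image']
for o in pots(f): print('box',o)
sub=np.zeros(c.shape[:2],bool); sub[245:275,220:362]=1
for p in blobs(c,sub&(c[...,2]>.055),4): print('post',p.mean(0),len(p),rect(p)[:2])
p=c[sub&(c[...,2]>.005)&(c[...,2]<.015)]; print('plate',rect(p))
sub=np.zeros(c.shape[:2],bool); sub[225:285,400:455]=1
p=c[sub&(c[...,2]>.055)&(c[...,2]<.072)]; print('isobox',rect(p))
p=c[sub&(c[...,2]>.09)]; print('bar',rect(p),p.mean(0),len(p))
f=grab('scene'); c=cloud(f)
print('scene')
for o in pots(f): print('box',o)
m=(c[...,0]>.38)&(c[...,0]<.53)
p=c[m&(c[...,2]>.09)&(c[...,2]<.11)&(c[...,1]<-.35)&(c[...,1]>-.5)];print('bar',rect(p),p.mean(0),len(p))
for p in blobs(c,m&(c[...,2]>.055)&(c[...,2]<.08)&(abs(c[...,1])<.2),4): print('post',p.mean(0),len(p),rect(p)[:2])
p=c[m&(c[...,2]>.005)&(c[...,2]<.015)&(abs(c[...,1])<.26)]; print('plate',rect(p))
E
```

```text
box (array([724.1038, 294.0534]), array([81.613 , 60.6695]), 19.504810333251953, np.float64(nan), 495)
box (array([ 706.8729, -343.644 ]), array([ 35.8342, 114.3005]), 28.94810676574707, np.float64(nan), 501)
box (array([668.2167,  75.7751]), array([52.7641, 88.2358]), 82.93556213378906, np.float64(nan), 510)
box (array([ 662.233 , -210.8539]), array([81.7893, 68.0979]), 4.047131061553955, np.float64(nan), 500)
box (array([659.2184, -61.5074]), array([55.757 , 90.9378]), 72.25843811035156, np.float64(nan), 510)
box (array([643.7919, 185.4945]), array([81.2547, 54.8955]), 9.24083137512207, np.float64(nan), 513)
box (array([ 462.3586, -373.7368]), array([ 8.9452, 59.974 ]), 85.23255920410156, np.float64(0.05992542186955263), 63)
post [0.4601 0.154  0.0559] 63 ((458.7723693847656, 155.82464599609375), (24.10230255126953, 24.010007858276367))
post [nan nan nan] 62 ((455.4812927246094, 42.10078048706055), (20.305763244628906, 24.50230598449707))
post [ 0.4504 -0.0663  0.0536] 68 ((449.7728576660156, -68.12847137451172), (27.761924743652344, 26.413545608520508))
post [ 0.4437 -0.1773  0.05
[... 1306 characters left out ...]
.float64(nan), 809)
bar ((460.31396484375, -415.55621337890625), (22.43303871154785, 72.82505798339844), 45.86729049682617) [ 0.4607 -0.4144  0.0999] 141
post [ 0.4467 -0.1677  0.0585] 56 ((430.8394470214844, -180.37106323242188), (66.20455932617188, 19.84502410888672))
post [ 0.453  -0.0579  0.0591] 53 ((436.6203918457031, -68.04629516601562), (62.320404052734375, 18.35283660888672))
post [nan nan nan] 65 ((444.50628662109375, 42.60880661010742), (58.856666564941406, 19.8085880279541))
post [nan nan nan] 84 ((452.8913879394531, 146.09585571289062), (59.31660079956055, 16.012664794921875))
plate ((455.2281494140625, -1.19525146484375), (517.800048828125, 148.9626922607422), 89.8893051147461)
```

```bash
cat >> h.py <<'E'
def pblobs(c,m,amin=30):
    m=m&np.isfinite(c[...,2]); o=cv2.morphologyEx(m.astype(np.uint8),cv2.MORPH_OPEN,np.ones((2,2)))
    n,l,s,_=cv2.connectedComponentsWithStats(o)
    return [c[(l==i)&m] for i in range(1,n) if s[i,4]>=amin]
def rrect(p,q=1.0,a0=-90,a1=90):
    best=None
    for a in np.arange(a0,a1,.5):
        t=np.radians(a); B=np.array([[np.cos(t),np.sin(t)],[-np.sin(t),np.cos(t)]])
        k=p[:,:2]@B.T; lo=np.percentile(k,q,axis=0); hi=np.percentile(k,100-q,axis=0); A=np.prod(hi-lo)
        if best is None or A<best[0]: best=(A,a,((lo+hi)/2)@B,hi-lo)
    return best[1:]
def potfit(f):
    c=cloud(f); b=(c[...,0]>.2)&(c[...,0]<.8)&(abs(c[...,1])<.45)
    return [(np.round(r[0],1),np.round(r[1],4),np.round(r[2],3),len(p)) for p in pblobs(c,b&(c[...,2]>.0505)&(c[...,2]<.061),60) for r in [rrect(p,1.0,-45,45)]]
E
python3 - <<'E'
from h import *
for n in('top','scene'):
    f=grab(n); c=cloud(f); print(n)
    for o in potfit(f): print('box',*o)
    m=(c[...,0]>.38)&(c[...,0]<.53)&(c[...,1]>-.26)&(c[...,1]<.25)
    for p in pblobs(c,m&(c[...,2]>.062)&(c[...,2]<.08),4): print('post',np.mean(p,0),len(p))
    p=c[m&(c[...,2]>.005)&(c[...,2]<.015)]; print('plate',rrect(p,.5,-10,10))
E
```

```text
top
box 21.0 [0.7258 0.2909] [0.079 0.053] 427
box 1.5 [ 0.6915 -0.3386] [0.053 0.079] 409
box -5.5 [0.6656 0.0765] [0.079 0.052] 441
box 2.5 [ 0.6621 -0.2046] [0.079 0.052] 436
box -14.5 [ 0.6563 -0.0574] [0.08  0.051] 436
box 11.5 [0.6439 0.1854] [0.079 0.053] 441
post [0.4632 0.1553 0.0686] 30
post [0.4569 0.045  0.0678] 29
post [ 0.4511 -0.0646  0.0671] 30
post [ 0.4451 -0.1735  0.0675] 29
plate (np.float64(-3.0), array([ 0.4521, -0.0078]), array([0.1077, 0.4293]))
scene
box -9.5 [ 0.4752 -0.3723] [0.078 0.018] 49
box 1.0 [ 0.6933 -0.3344] [0.055 0.081] 354
box 2.5 [ 0.6634 -0.1993] [0.082 0.054] 399
box -12.5 [ 0.6576 -0.0528] [0.08  0.054] 472
box -5.5 [0.6665 0.0803] [0.081 0.053] 552
box 10.5 [0.645  0.1877] [0.08  0.052] 612
box 21.0 [0.7264 0.2947] [0.081 0.051] 746
post [ 0.4489 -0.1676  0.0673] 22
post [ 0.4537 -0.0575  0.067 ] 27
post [0.4596 0.0505 0.0673] 27
post [0.4669 0.1584 0.0671] 45
plate (np.float64(-3.5), array([ 0.4515, -0.0058]), array([0.1164, 0.43  ]))
```

```bash
cat >> h.py <<'E'
def ori(th,tilt,s=-1):
    """heading th deg (horizontal), tilt deg forward of straight down, tool y = s*left of heading"""
    a,t=np.radians([th,tilt]); h=np.array([np.cos(a),np.sin(a),0])
    z=np.sin(t)*h-np.cos(t)*np.array([0,0,1]); y=s*np.array([-h[1],h[0],0])
    return R.from_matrix(np.c_[np.cross(y,z),y,z])
def tcp_for(g,o,off=.019): return np.array(g)+off*o.as_matrix()[:,2]
def plan(targets,start=None):
    """targets: (tcp,R). prints shift(m), rotvec(deg) for one call each, chained"""
    if start is None:
        s=manip.observe(); start=(s['eef_pos'],R.from_quat(s['tool_rot']))
    p,r=np.array(start[0]),start[1]
    for tp,to in targets:
        d=np.round(r.inv().apply(np.array(tp)-p),4); w=np.round((r.inv()*to).as_rotvec(degrees=True),1)
        print(d.tolist(),w.tolist(),'rows',max(np.linalg.norm(d)/.0417,np.linalg.norm(w)/7.16).round(1))
        p=p+r.apply(d); r=r*R.from_rotvec(w,degrees=True)
def st():
    s=manip.observe(); m=R.from_quat(s['tool_rot']).as_matrix()
    print('t',s['time_s'],'p',s['eef_pos'],'z',m[:,2],'y',m[:,1],'q',s['joint_positions'],'F',s['contact_force'],'gap',s['finger_gap'],s['grasp_force'])
E
python3 - <<'E'
from h import *
# y world angle = th-90 for s=-1 ; handle: y=-135 -> th=-45
plan([((.5,.4,.23),ori(92,0)),((.6,0,.23),ori(23,0)),((.46,-.416,.2),ori(-46,0)),((.46,-.416,.075),ori(-46,0))])
E
```

```text
[-0.3402, -0.1825, 0.0011] [-0.0, 0.0, 68.8] rows 9.6
[-0.4032, 0.0863, 0.0002] [0.0, 0.0, 69.0] rows 9.9
[-0.2912, 0.3284, 0.0302] [0.0, -0.0, 69.0] rows 10.6
[-0.0001, -0.0, 0.125] [0.0, -0.0, -0.0] rows 3.0
```

send_rows --rows '[[[-0.34, -0.1825, 0.001], [0, 0, 68.8], -1], [[-0.34, -0.1825, 0.001], [0, 0, 68.8], -1], [[-0.34, -0.1825, 0.001], [0, 0, 68.8], -1], [[-0.34, -0.1825, 0.001], [0, 0, 68.8], -1], [[-0.34, -0.1825, 0.001], [0, 0, 68.8], -1], [[-0.34, -0.1825, 0.001], [0, 0, 68.8], -1], [[-0.34, -0.1825, 0.001], [0, 0, 68.8], -1], [[-0.34, -0.1825, 0.001], [0, 0, 68.8], -1], [[-0.34, -0.1825, 0.001], [0, 0, 68.8], -1], [[-0.34, -0.1825, 0.001], [0, 0, 68.8], -1], [[-0.34, -0.1825, 0.001], [0, 0, 68.8], -1], [[-0.34, -0.1825, 0.001], [0, 0, 68.8], -1]]'

```text
time_s: 1.35
eef_pos: [0.5002, 0.3997, 0.2303]
tool_rot: [0.695, 0.719, 0.0, -0.0]
contact_force: [-0.5, 0.4, -0.2]
finger_gap: 0.0853
grasp_force: 0.0
```

send_rows --rows '[[[-0.403, 0.086, 0], [0, 0, 69], -1], [[-0.403, 0.086, 0], [0, 0, 69], -1], [[-0.403, 0.086, 0], [0, 0, 69], -1], [[-0.403, 0.086, 0], [0, 0, 69], -1], [[-0.403, 0.086, 0], [0, 0, 69], -1], [[-0.403, 0.086, 0], [0, 0, 69], -1], [[-0.403, 0.086, 0], [0, 0, 69], -1], [[-0.403, 0.086, 0], [0, 0, 69], -1], [[-0.403, 0.086, 0], [0, 0, 69], -1], [[-0.403, 0.086, 0], [0, 0, 69], -1], [[-0.403, 0.086, 0], [0, 0, 69], -1], [[-0.403, 0.086, 0], [0, 0, 69], -1]]'

```text
time_s: 2.35
eef_pos: [0.5998, -0.0002, 0.2302]
tool_rot: [0.98, 0.199, 0.0, 0.0]
contact_force: [-0.2, 1.3, -0.2]
finger_gap: 0.0854
grasp_force: 0.0
```

```bash
python3 - <<'E'
from h import *
st(); plan([((.46,-.416,.2),ori(-46,0)),((.46,-.416,.075),ori(-46,0))])
E
```

```text
t 2.35 p [ 0.5998 -0.0002  0.2302] z [ 0.     -0.0001 -1.    ] y [ 0.3904 -0.9207  0.0001] q [-0.5393  0.5236  0.6689  1.9237 -0.4293  0.84   -0.8123] F [-0.1621  1.3437 -0.1518] gap 0.08541076294964584 0.0
[-0.291, 0.3282, 0.0302] [0.0, -0.0, 69.0] rows 10.5
[0.0, -0.0, 0.125] [0.0, -0.0, -0.0] rows 3.0
```

send_rows --rows '[[[-0.291, 0.328, 0.03], [0, 0, 69], -1], [[-0.291, 0.328, 0.03], [0, 0, 69], -1], [[-0.291, 0.328, 0.03], [0, 0, 69], -1], [[-0.291, 0.328, 0.03], [0, 0, 69], -1], [[-0.291, 0.328, 0.03], [0, 0, 69], -1], [[-0.291, 0.328, 0.03], [0, 0, 69], -1], [[-0.291, 0.328, 0.03], [0, 0, 69], -1], [[-0.291, 0.328, 0.03], [0, 0, 69], -1], [[-0.291, 0.328, 0.03], [0, 0, 69], -1], [[-0.291, 0.328, 0.03], [0, 0, 69], -1], [[-0.291, 0.328, 0.03], [0, 0, 69], -1], [[-0.291, 0.328, 0.03], [0, 0, 69], -1]]'

```text
time_s: 3.35
eef_pos: [0.4584, -0.4182, 0.2001]
tool_rot: [0.92, -0.391, 0.0, 0.001]
contact_force: [-0.8, -0.8, 0.3]
finger_gap: 0.0854
grasp_force: 0.0
```

```bash
python3 - <<'E'
from h import *
st(); plan([((.46,-.416,.2),ori(-46,0)),((.46,-.416,.075),ori(-46,0)),((.46,-.416,.075),ori(35,0))])
E
```

```text
t 3.35 p [ 0.4584 -0.4182  0.2001] z [-0.0007 -0.0019 -1.    ] y [-0.7204 -0.6936  0.0019] q [ 0.0883  0.674   0.9117  1.9136 -0.6807  0.897  -1.0299] F [-0.8039 -0.7598  0.2891] gap 0.08542049261363877 0.0
[-0.0004, -0.0026, 0.0001] [0.1, -0.1, -0.1] rows 0.1
[0.0001, -0.0001, 0.125] [0.0, 0.0, 0.0] rows 3.0
[-0.0, 0.0, -0.0] [-0.0, 0.0, -81.0] rows 11.3
```

send_rows --rows '[[[0, 0, 0.04], [0, 0, 0], -1], [[0, 0, 0.08], [0, 0, 0], -1], [[0, 0, 0.11], [0, 0, 0], -1], [[0, 0, 0.125], [0, 0, 0], -1], [[0, 0, 0.125], [0, 0, 0], -1], [[0, 0, 0.125], [0, 0, 0], 1], [[0, 0, 0.125], [0, 0, 0], 1], [[0, 0, 0.125], [0, 0, 0], 1], [[0, 0, 0.125], [0, 0, 0], 1], [[0, 0, 0.125], [0, 0, 0], 1], [[0, 0, 0.125], [0, 0, 0], 1], [[0, 0, 0.125], [0, 0, 0], 1]]' --squeeze 40

```text
time_s: 4.35
eef_pos: [0.4591, -0.416, 0.0764]
tool_rot: [0.92, -0.391, 0.001, 0.0]
contact_force: [-3.4, -0.9, 7.6]
finger_gap: 0.0154
grasp_force: 41.2
```

```bash
python3 - <<'E'
from h import *
st()
E
```

```text
t 4.35 p [ 0.4591 -0.416   0.0764] z [ 0.0006 -0.0013 -1.    ] y [-0.7202 -0.6938  0.0005] q [ 0.1926  0.8054  0.7355  1.9943 -0.8663  0.6872 -0.8851] F [-3.3516 -0.8649  7.5505] gap 0.01541429785540635 41.208332777023315
```

send_rows --rows '[[[0, 0, 0], [0, 0, -6], 1], [[0, 0, 0], [0, 0, -13], 1], [[0, 0, 0], [0, 0, -20], 1], [[0, 0, 0], [0, 0, -27], 1], [[0, 0, 0], [0, 0, -34], 1], [[0, 0, 0], [0, 0, -41], 1], [[0, 0, 0], [0, 0, -48], 1], [[0, 0, 0], [0, 0, -55], 1], [[0, 0, 0], [0, 0, -62], 1], [[0, 0, 0], [0, 0, -69], 1], [[0, 0, 0], [0, 0, -75], 1], [[0, 0, 0], [0, 0, -79], 1]]'

```text
time_s: 5.35
eef_pos: [0.4585, -0.4207, 0.0765]
tool_rot: [0.959, 0.284, -0.0, 0.004]
contact_force: [-2.8, -14.5, -3.0]
finger_gap: 0.0151
grasp_force: 39.8
```

```bash
python3 - <<'E'
from h import *
st()
E
```

```text
t 5.35 p [ 0.4585 -0.4207  0.0765] z [ 0.0018 -0.0083 -1.    ] y [ 0.5453 -0.8382  0.0079] q [ 0.4115  0.7049  0.3655  1.9786 -0.4628  0.5319  0.1056] F [ -2.7967 -14.4913  -3.0316] gap 0.01505225072474414 39.793792963027954
```

send_rows --rows '[[[0, 0, 0], [0, 0, -2], 1], [[0, 0, 0], [0, 0, -2], 1], [[0, 0, 0], [0, 0, -1], -1], [[0, 0, 0], [0, 0, -1], -1], [[0, 0, 0], [0, 0, -1], -1], [[0, 0, 0], [0, 0, -1], -1], [[0, 0, -0.03], [0, 0, 0], -1], [[0, 0, -0.06], [0, 0, 0], -1], [[0, 0, -0.1], [0, 0, 0], -1], [[0, 0, -0.14], [0, 0, 0], -1], [[0, 0, -0.16], [0, 0, 0], -1], [[0, 0, -0.16], [0, 0, 0], -1]]'

```text
time_s: 6.35
eef_pos: [0.4611, -0.4166, 0.2403]
tool_rot: [0.959, 0.284, 0.002, 0.003]
contact_force: [-0.4, -0.7, -0.1]
finger_gap: 0.0853
grasp_force: 0.0
```

```bash
python3 - <<'E'
from h import *
st()
for n in('top','scene'):
    f=grab(n); c=cloud(f)
    m=(c[...,2]>.09)&(c[...,2]<.106)&(c[...,0]>.4)&(c[...,0]<.52)&(c[...,1]<-.35)&(c[...,1]>-.48)
    p=c[m]; print(len(p), rrect(p,1) if len(p)>30 else '')
    for o in potfit(f): print(*o)
# first pot: P4 at (.6628,-.202), th 2.5. pre-grasp, tilt 30
def g(x,y,z,th,tl,back=0):
    o=ori(th,tl); a=np.radians(th); return tcp_for([x-back*np.cos(a),y-back*np.sin(a),z],o),o
plan([g(.6628,-.202,.16,2.5,35,.06),g(.6628,-.202,.032,2.5,35,.012)])
E
```

```text
t 6.35 p [ 0.4611 -0.4166  0.2403] z [ 0.0062 -0.0042 -1.    ] y [ 0.5446 -0.8387  0.0069] q [ 0.2954  0.5035  0.5207  1.8654 -0.3269  0.8499 -0.0157] F [-0.4408 -0.6835 -0.0871] gap 0.0852889601070028 0.0
129 (np.float64(-54.5), array([ 0.4609, -0.4162]), array([0.016 , 0.0654]))
20.0 [0.7259 0.2911] [0.078 0.054] 435
0.5 [ 0.6914 -0.3384] [0.053 0.08 ] 416
-6.0 [0.6657 0.0763] [0.08  0.052] 438
1.5 [ 0.662  -0.2044] [0.079 0.052] 411
-15.0 [ 0.6559 -0.0573] [0.079 0.051] 445
10.5 [0.644  0.1854] [0.079 0.053] 450
114 (np.float64(-55.0), array([ 0.4606, -0.4159]), array([0.0187, 0.0721]))
-27.0 [ 0.4881 -0.3749] [0.061 0.025] 50
1.0 [ 0.6931 -0.3346] [0.055 0.082] 353
3.5 [ 0.6635 -0.1995] [0.081 0.053] 398
-15.0 [ 0.6576 -0.0527] [0.08  0.053] 476
-7.5 [0.6662 0.0802] [0.08  0.052] 558
9.5 [0.6453 0.1873] [0.081 0.052] 611
21.5 [0.7267 0.2948] [0.081 0.051] 722
[0.2436, -0.0929, 0.0918] [-9.3, 34.1, 29.6] rows 6.6
[-0.0342, -0.0, 0.1323] [0.0, -0.0, -0.0] rows 3.3
```

Handle bar now at 35°, so it is off. On to the first pot (the one at y≈-0.20).

send_rows --rows '[[[0.2436, -0.093, 0.092], [-9.3, 34.1, 29.6], -1], [[0.2436, -0.093, 0.092], [-9.3, 34.1, 29.6], -1], [[0.2436, -0.093, 0.092], [-9.3, 34.1, 29.6], -1], [[0.2436, -0.093, 0.092], [-9.3, 34.1, 29.6], -1], [[0.2436, -0.093, 0.092], [-9.3, 34.1, 29.6], -1], [[0.2436, -0.093, 0.092], [-9.3, 34.1, 29.6], -1], [[0.2436, -0.093, 0.092], [-9.3, 34.1, 29.6], -1], [[0.2436, -0.093, 0.092], [-9.3, 34.1, 29.6], -1], [[0.2436, -0.093, 0.092], [-9.3, 34.1, 29.6], -1], [[0.2436, -0.093, 0.092], [-9.3, 34.1, 29.6], -1], [[0.2436, -0.093, 0.092], [-9.3, 34.1, 29.6], -1]]'

```text
time_s: 7.37
eef_pos: [0.6306, -0.2286, 0.1923]
tool_rot: [0.963, 0.026, 0.267, -0.023]
contact_force: [0.0, -0.4, -0.6]
finger_gap: 0.0855
grasp_force: 0.0
```

```bash
cat >> h.py <<'E'
def g(x,y,z,th,tl,back=0):
    o=ori(th,tl); a=np.radians(th); return tcp_for([x-back*np.cos(a),y-back*np.sin(a),z],o),o
E
python3 - <<'E'
from h import *
st()
plan([g(.6628,-.202,.032,2.5,35,.012),g(.6628,-.202,.2,2.5,35,.03),g(.55,-.19,.2,0,-10),g(.451,-.171,.2,-2,-55)])
E
```

```text
t 7.3667 p [ 0.6306 -0.2286  0.1923] z [ 0.5132  0.0578 -0.8563] y [ 0.0617 -0.9976 -0.0304] q [ 0.6083  0.5012 -0.3147  2.1203 -1.0449  0.1058 -0.1303] F [ 0.0397 -0.3805 -0.5718] gap 0.08552480591290142 0.0
[-0.063, -0.0192, 0.168] [-2.0, 4.0, -0.1] rows 4.3
[0.0817, -0.0, -0.1479] [-0.0, -0.0, 0.0] rows 4.1
[-0.0807, -0.0171, -0.0527] [-0.6, -45.0, 2.5] rows 6.3
[-0.111, -0.0196, 0.0116] [1.1, -45.0, 1.7] rows 6.3
```

```bash
python3 - <<'E'
from h import *
plan([g(.6628,-.202,.11,2.5,20,.03)])
E
```

```text
[-0.0432, -0.0219, 0.0917] [-2.0, -11.0, 0.2] rows 2.5
```

send_rows --rows '[[[-0.02, -0.01, 0.04], [-1, -8, 0], -1], [[-0.03, -0.015, 0.07], [-2, -11, 0], -1], [[-0.043, -0.022, 0.092], [-2, -11, 0], -1], [[-0.043, -0.022, 0.092], [-2, -11, 0], -1], [[-0.043, -0.022, 0.092], [-2, -11, 0], -1], [[-0.043, -0.022, 0.092], [-2, -11, 0], -1]]'

```text
time_s: 7.87
eef_pos: [0.6399, -0.201, 0.0915]
tool_rot: [0.985, 0.024, 0.173, -0.004]
contact_force: [-0.4, -0.1, -0.6]
finger_gap: 0.0852
grasp_force: 0.0
```

```bash
python3 - <<'E'
from h import *
st()
plan([g(.6628,-.202,.032,2.5,20,.018),g(.6628,-.202,.2,2.5,20,.03),g(.57,-.19,.2,0,-25),g(.451,-.171,.2,-2,-70)])
E
```

```text
t 7.8667 p [ 0.6399 -0.201   0.0915] z [ 0.3409  0.0162 -0.94  ] y [ 0.0494 -0.9988  0.0007] q [ 0.2591  0.639   0.0196  2.0867 -0.9612  0.1458 -0.3123] F [-0.4298 -0.1402 -0.5806] gap 0.08524703077764477 0.0
[-0.0158, 0.002, 0.0766] [-0.1, 0.0, 0.3] rows 1.9
[0.0461, 0.0001, -0.162] [0.0, 0.0, 0.0] rows 4.0
[-0.0719, -0.0164, -0.0268] [0.1, -44.9, 2.6] rows 6.3
[-0.1213, -0.0196, 0.0446] [1.5, -45.0, 1.3] rows 6.3
```

```bash
python3 - <<'E'
from h import *
plan([g(.57,-.19,.2,0,-25),g(.451,-.171,.2,-2,-70),g(.451,-.171,.075,-2,-70)])
E
```

```text
[-0.0415, -0.0148, -0.1122] [0.2, -44.9, 2.9] rows 6.3
[-0.1213, -0.0196, 0.0446] [1.5, -45.0, 1.4] rows 6.3
[0.1175, 0.0, 0.0429] [-0.0, -0.0, 0.0] rows 3.0
```

send_rows --rows '[[[-0.0415, -0.015, -0.112], [0, -45, 3], -1], [[-0.0415, -0.015, -0.112], [0, -45, 3], -1], [[-0.0415, -0.015, -0.112], [0, -45, 3], -1], [[-0.0415, -0.015, -0.112], [0, -45, 3], -1], [[-0.0415, -0.015, -0.112], [0, -45, 3], -1], [[-0.0415, -0.015, -0.112], [0, -45, 3], -1], [[-0.0415, -0.015, -0.112], [0, -45, 3], -1], [[-0.0415, -0.015, -0.112], [0, -45, 3], -1]]'

```text
time_s: 8.53
eef_pos: [0.5635, -0.1921, 0.1854]
tool_rot: [0.976, -0.003, -0.217, 0.001]
contact_force: [0.2, 0.3, -0.0]
finger_gap: 0.0851
grasp_force: 0.0
```

send_rows --rows '[[[-0.121, -0.02, 0.045], [1, -45, 1], -1], [[-0.121, -0.02, 0.045], [1, -45, 1], -1], [[-0.121, -0.02, 0.045], [1, -45, 1], -1], [[-0.121, -0.02, 0.045], [1, -45, 1], -1], [[-0.121, -0.02, 0.045], [1, -45, 1], -1], [[-0.121, -0.02, 0.045], [1, -45, 1], -1], [[-0.121, -0.02, 0.045], [1, -45, 1], -1], [[-0.121, -0.02, 0.045], [1, -45, 1], -1], [[-0.121, -0.02, 0.045], [1, -45, 1], -1], [[-0.121, -0.02, 0.045], [1, -45, 1], -1]]'

```text
time_s: 9.37
eef_pos: [0.4336, -0.1713, 0.1954]
tool_rot: [0.821, -0.014, -0.57, -0.007]
contact_force: [-0.6, 0.6, 0.7]
finger_gap: 0.0854
grasp_force: 0.0
```

```bash
python3 - <<'E'
from h import *
st()
plan([g(.451,-.171,.2,-2,-70),g(.451,-.171,.08,-2,-70)])
E
```

```text
t 9.3667 p [ 0.4336 -0.1713  0.1954] z [-0.9367  0.0271 -0.349 ] y [-0.0304 -0.9995  0.004 ] q [-0.2417  1.0702  0.7581  1.6666 -0.096   1.7433 -0.9341] F [-0.5643  0.5734  0.7013] gap 0.08543129953498461 0.0
[0.0016, -0.0009, 0.0011] [0.3, -0.4, -0.1] rows 0.1
[0.1128, -0.0001, 0.0411] [0.0, -0.0, -0.0] rows 2.9
```

send_rows --rows '[[[0.04, 0, 0.014], [0, -2, 0], -1], [[0.08, 0, 0.028], [0, -4, 0], -1], [[0.113, 0, 0.041], [0, -5, 0], -1], [[0.113, 0, 0.041], [0, -5, 0], -1], [[0.113, 0, 0.041], [0, -5, 0], -1]]'

```text
time_s: 9.78
eef_pos: [0.4341, -0.1709, 0.0747]
tool_rot: [0.794, -0.013, -0.608, -0.007]
contact_force: [0.9, -0.4, 1.1]
finger_gap: 0.0856
grasp_force: 0.0
```

```bash
python3 - <<'E'
from h import *
st()
f=grab('scene'); save(f,'s1.png')
plan([g(.49,-.171,.2,-2,-50),g(.63,-.19,.14,2.5,0),g(.6628,-.202,.032,2.5,13,.018)])
E
```

```text
t 9.7833 p [ 0.4341 -0.1709  0.0747] z [-0.965   0.0265 -0.261 ] y [-0.0285 -0.9996  0.004 ] q [-0.2101  1.2708  0.6903  1.614  -0.1592  1.6951 -0.9574] F [ 0.9068 -0.38    1.1122] gap 0.08557885467112405 0.0
[-0.0968, -0.0015, -0.0686] [0.5, 24.7, -0.1] rows 3.5
[0.1509, 0.014, -0.0759] [-2.0, 50.0, -4.2] rows 7.0
[0.0185, 0.0134, 0.1075] [0.0, 13.0, -0.0] rows 2.6
```

View pics/s1.png

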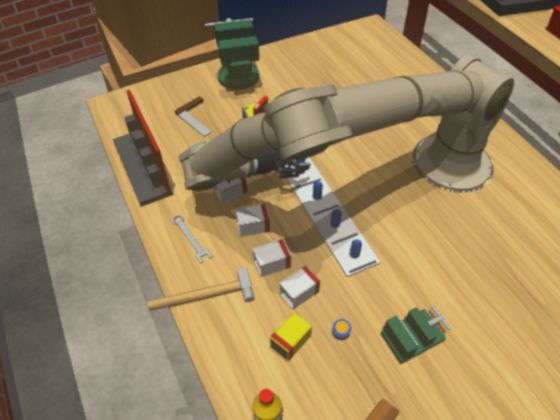

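The tilted-back placement pose is reachable: the gripper straddles post 4 near (293,165), with the wrist over pot 4's spot. Working from -y to +y keeps the wrist over spots that are already empty.

send_rows --rows '[[[-0.04, 0, -0.02], [0, 7, 0], -1], [[-0.08, 0, -0.05], [0, 14, 0], -1], [[-0.097, -0.0015, -0.0686], [0, 21, 0], -1], [[-0.097, -0.0015, -0.0686], [0, 25, 0], -1], [[-0.097, -0.0015, -0.0686], [0, 25, 0], -1]]'

```text
time_s: 10.25
eef_pos: [0.4761, -0.1723, 0.1936]
tool_rot: [0.91, -0.015, -0.413, -0.004]
contact_force: [-0.3, 0.2, 1.1]
finger_gap: 0.0852
grasp_force: 0.0
```

send_rows --rows '[[[0.151, 0.014, -0.076], [-2, 50, -4], -1], [[0.151, 0.014, -0.076], [-2, 50, -4], -1], [[0.151, 0.014, -0.076], [-2, 50, -4], -1], [[0.151, 0.014, -0.076], [-2, 50, -4], -1], [[0.151, 0.014, -0.076], [-2, 50, -4], -1], [[0.151, 0.014, -0.076], [-2, 50, -4], -1], [[0.151, 0.014, -0.076], [-2, 50, -4], -1], [[0.151, 0.014, -0.076], [-2, 50, -4], -1], [[0.151, 0.014, -0.076], [-2, 50, -4], -1], [[0.151, 0.014, -0.076], [-2, 50, -4], -1]]'

```text
time_s: 11.08
eef_pos: [0.6307, -0.1885, 0.1211]
tool_rot: [1.0, 0.024, 0.002, 0.002]
contact_force: [0.6, -0.2, 0.2]
finger_gap: 0.0854
grasp_force: 0.0
```

```bash
python3 - <<'E'
from h import *
st()
for n in ('top','scene'):
  for o in potfit(grab(n)): print(*o)
plan([g(.6628,-.202,.032,2.5,13,.018)])
E
```

```text
t 11.0833 p [ 0.6307 -0.1885  0.1211] z [ 0.0042 -0.0043 -1.    ] y [ 0.0476 -0.9989  0.0045] q [-0.1839  0.7314  0.6279  1.8789 -0.6239  0.7305 -0.722 ] F [ 0.6175 -0.1788  0.1598] gap 0.08539781227744579 0.0
21.0 [0.7256 0.2911] [0.079 0.053] 435
-3.5 [ 0.7051 -0.3615] [0.026 0.036] 62
-6.0 [0.6655 0.0763] [0.079 0.052] 435
-15.5 [ 0.6564 -0.0574] [0.08  0.051] 437
10.0 [0.6439 0.1853] [0.079 0.053] 448
2.5 [ 0.693  -0.3335] [0.055 0.082] 344
2.0 [ 0.6633 -0.1989] [0.081 0.053] 402
-14.0 [ 0.6576 -0.0531] [0.08  0.053] 467
-5.5 [0.6664 0.0804] [0.081 0.053] 555
11.5 [0.6453 0.1875] [0.08  0.052] 632
22.5 [0.7263 0.2948] [0.081 0.051] 748
[0.0166, 0.0147, 0.1064] [0.3, 12.8, 0.3] rows 2.6
```

send_rows --rows '[[[0.004, 0.008, 0.03], [0, 6, 0], -1], [[0.01, 0.013, 0.065], [0, 12, 0], -1], [[0.015, 0.0147, 0.095], [0, 14.5, 0], -1], [[0.0166, 0.0147, 0.106], [0, 14.8, 0], -1], [[0.0166, 0.0147, 0.106], [0, 14.8, 0], -1]]' --squeeze 40

```text
time_s: 11.6
eef_pos: [0.6461, -0.2036, 0.0093]
tool_rot: [0.991, 0.022, 0.128, -0.002]
contact_force: [-0.4, -0.5, -0.1]
finger_gap: 0.0854
grasp_force: 0.0
```

```bash
python3 - <<'E'
from h import *
st()
for o in potfit(grab('scene')): print(*o)
plan([g(.6628,-.202,.032,2.5,15,.018)])
E
```

```text
t 11.6 p [ 0.6461 -0.2036  0.0093] z [ 0.2542  0.0097 -0.9671] y [ 0.0451 -0.999   0.0018] q [ 0.2169  0.7813  0.0616  2.0363 -0.9883  0.1403 -0.3009] F [-0.3884 -0.4634 -0.0813] gap 0.08535160218429681 0.0
1.0 [ 0.6934 -0.3342] [0.054 0.08 ] 351
3.0 [ 0.6662 -0.1995] [0.076 0.053] 360
-16.0 [ 0.6575 -0.0529] [0.081 0.054] 458
-7.5 [0.6664 0.0802] [0.08  0.052] 544
10.5 [0.6449 0.1879] [0.081 0.052] 636
21.5 [0.7263 0.2946] [0.081 0.051] 734
[0.0031, -0.0009, -0.0018] [0.1, 0.2, 0.2] rows 0.1
```

send_rows --rows '[[[0, 0, 0], [0, 0, 0], 1], [[0, 0, 0], [0, 0, 0], 1], [[0, 0, 0], [0, 0, 0], 1], [[0, 0, 0], [0, 0, 0], 1], [[0, 0, 0], [0, 0, 0], 1], [[0, 0, 0], [0, 0, 0], 1]]'

```text
time_s: 12.15
eef_pos: [0.6494, -0.2025, 0.0145]
tool_rot: [0.991, 0.025, 0.131, 0.0]
contact_force: [0.6, -0.7, 7.1]
finger_gap: 0.0557
grasp_force: 43.1
```

```bash
python3 - <<'E'
from h import *
st()
for o in potfit(grab('scene')): print(*o)
plan([g(.63,-.2,.16,2.5,10),g(.56,-.185,.2,0,-30),g(.452,-.172,.2,-2,-75),g(.452,-.172,.085,-2,-75)])
E
```

```text
t 12.15 p [ 0.6494 -0.2025  0.0145] z [ 0.2603  0.0064 -0.9655] y [ 0.0489 -0.9988  0.0066] q [ 0.208   0.7743  0.069   2.0348 -0.9878  0.1429 -0.302 ] F [ 0.554  -0.6952  7.0685] gap 0.05568473817722645 43.13135862350464
3.5 [ 0.693  -0.3335] [0.055 0.079] 352
-4.0 [ 0.6688 -0.1995] [0.071 0.06 ] 333
-12.5 [ 0.6576 -0.0527] [0.08  0.053] 476
-6.0 [0.6663 0.0804] [0.08  0.053] 539
11.0 [0.6452 0.1876] [0.08  0.052] 621
22.0 [0.7263 0.2947] [0.081 0.051] 751
[0.0176, -0.0027, -0.1266] [0.3, -5.1, 0.4] rows 3.1
[-0.0735, -0.0184, -0.0559] [0.4, -40.0, 2.5] rows 5.6
[-0.1069, -0.0136, 0.0485] [1.6, -45.0, 1.2] rows 6.3
[0.1111, -0.0, 0.0297] [0.0, 0.0, 0.0] rows 2.8
```

send_rows --rows '[[[0.004, 0, -0.03], [0, 0, 0], 1], [[0.01, 0, -0.06], [0, -2, 0], 1], [[0.015, -0.0027, -0.1], [0, -4, 0], 1], [[0.0176, -0.0027, -0.127], [0, -5, 0], 1], [[0.0176, -0.0027, -0.127], [0, -5, 0], 1]]'

```text
time_s: 12.62
eef_pos: [0.6345, -0.2001, 0.146]
tool_rot: [0.996, 0.025, 0.09, 0.002]
contact_force: [1.2, -0.2, -1.9]
finger_gap: 0.0556
grasp_force: 43.8
```

send_rows --rows '[[[-0.0735, -0.0184, -0.056], [0, -40, 2.5], 1], [[-0.0735, -0.0184, -0.056], [0, -40, 2.5], 1], [[-0.0735, -0.0184, -0.056], [0, -40, 2.5], 1], [[-0.0735, -0.0184, -0.056], [0, -40, 2.5], 1], [[-0.0735, -0.0184, -0.056], [0, -40, 2.5], 1], [[-0.0735, -0.0184, -0.056], [0, -40, 2.5], 1], [[-0.0735, -0.0184, -0.056], [0, -40, 2.5], 1], [[-0.0735, -0.0184, -0.056], [0, -40, 2.5], 1]]'

```text
time_s: 13.28
eef_pos: [0.5493, -0.1851, 0.181]
tool_rot: [0.966, 0.002, -0.259, 0.007]
contact_force: [-0.0, -0.6, -1.5]
finger_gap: 0.0555
grasp_force: 43.7
```

send_rows --rows '[[[-0.107, -0.0136, 0.0485], [1.6, -45, 1.2], 1], [[-0.107, -0.0136, 0.0485], [1.6, -45, 1.2], 1], [[-0.107, -0.0136, 0.0485], [1.6, -45, 1.2], 1], [[-0.107, -0.0136, 0.0485], [1.6, -45, 1.2], 1], [[-0.107, -0.0136, 0.0485], [1.6, -45, 1.2], 1], [[-0.107, -0.0136, 0.0485], [1.6, -45, 1.2], 1], [[-0.107, -0.0136, 0.0485], [1.6, -45, 1.2], 1], [[-0.107, -0.0136, 0.0485], [1.6, -45, 1.2], 1], [[-0.107, -0.0136, 0.0485], [1.6, -45, 1.2], 1], [[-0.107, -0.0136, 0.0485], [1.6, -45, 1.2], 1]]'

```text
time_s: 14.12
eef_pos: [0.4318, -0.1729, 0.1954]
tool_rot: [0.795, -0.016, -0.607, -0.004]
contact_force: [-0.9, -0.1, -1.4]
finger_gap: 0.0556
grasp_force: 43.9
```

```bash
python3 - <<'E'
from h import *
st()
f=grab('top'); f2=grab('scene')
cv2.imwrite('pics/p1.png',np.hstack([cv2.resize(f['image'][200:300,280:420],None,fx=2.8,fy=4.2)[...,::-1], cv2.resize(f2['image'][100:240,200:360],(400,420))[...,::-1]]))
for o in potfit(f2): print(*o)
plan([g(.452,-.172,.085,-2,-75)])
E
```

```text
t 14.1167 p [ 0.4318 -0.1729  0.1954] z [-0.9642  0.0251 -0.264 ] y [-0.0296 -0.9995  0.0131] q [-0.2461  1.1232  0.7753  1.6491 -0.0721  1.796  -0.9105] F [-0.896  -0.0618 -1.3521] gap 0.055559297919790855 43.85507941246033
1.0 [ 0.6921 -0.3073] [0.055 0.029] 132
-13.5 [ 0.6577 -0.0527] [0.08  0.054] 473
-6.5 [0.6667 0.0805] [0.081 0.052] 545
11.5 [0.6456 0.1876] [0.08  0.052] 613
22.0 [0.7262 0.2944] [0.081 0.051] 730
1.0 [0.4613 0.4181] [0.004 0.062] 45
[0.1118, -0.0028, 0.029] [0.5, -0.3, -0.6] rows 2.8
```

View pics/p1.png

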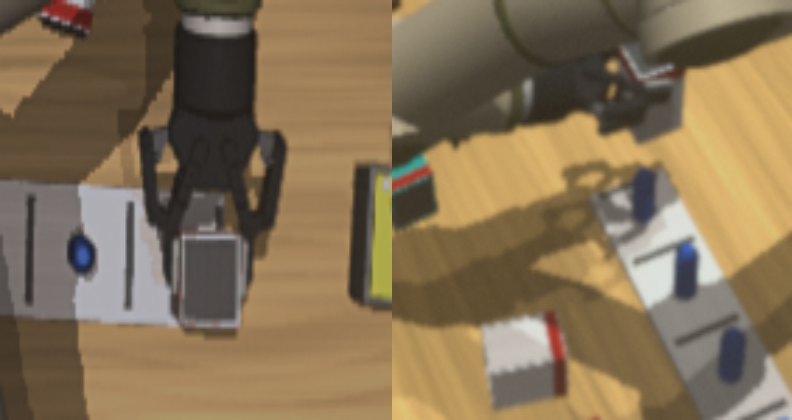

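```bash
python3 - <<'E'
from h import *
f=grab('top'); c=cloud(f)
# crop pixel (210,285) -> col 280+210/2.8=355, row 200+285/4.2=268
for v in range(252,284,2): print(v,[f'{c[v,u,2]:.3f}' for u in range(338,372,3)])
im=f['image']; cv2.imwrite('pics/p2.png',cv2.resize(im[240:290,330:380,::-1],None,fx=10,fy=10,interpolation=cv2.INTER_NEAREST))
m=(c[...,2]>.18)&(c[...,0]>.38)&(c[...,0]<.5)&(c[...,1]<-.13)&(c[...,1]>-.215)
E
```

```text
252 ['0.216', '0.220', '0.221', '0.009', '0.008', '0.012', '0.013', '0.012', '-0.001', '0.204', '0.221', '0.217']
254 ['0.212', '0.220', '0.009', '0.007', '0.013', '0.012', '0.009', '0.010', '-0.003', '-0.001', '0.220', '0.219']
256 ['0.007', '0.217', '0.217', '0.221', '0.221', '0.221', '0.222', '0.219', '0.221', '0.221', '0.218', '0.213']
258 ['0.198', '0.212', '0.218', '0.222', '0.221', '0.219', '0.223', '0.224', '0.217', '0.220', '0.215', '-0.006']
260 ['0.197', '0.207', '0.219', '0.226', '0.220', '0.221', '0.221', '0.224', '0.221', '0.225', '0.210', '-0.002']
262 ['0.199', '0.202', '0.222', '0.222', '0.221', '0.221', '0.223', '0.218', '0.219', '0.221', '0.208', '0.002']
264 ['0.196', '0.207', '0.220', '0.226', '0.222', '0.222', '0.219', '0.221', '0.221', '0.223', '0.203', '-0.000']
266 ['0.009', '0.208', '0.218', '0.217', '0.221', '0.220', '0.221', '0.222', '0.222', '0.221', '0.206', '-0.002']
268 ['0.010', '0.209', '0.218', '0.225', '0.222', '0.220', '0.222', '0.223', '0.223', '0.218', '0.207', '-0.001']
270 ['0.007', '0.158', '0.220', '0.224', '0.223', '0.219', '0.218', '0.218', '0.222', '0.219', '0.001', '0.002']
272 ['0.008', '0.153', '0.221', '0.216', '0.222', '0.221', '0.220', '0.223', '0.220', '0.220', '-0.004', '-0.001']
274 ['0.006', '0.151', '0.223', '0.225', '0.221', '0.218', '0.222', '0.222', '0.220', '0.216', '-0.001', '0.006']
276 ['0.015', '0.012', '0.217', '0.220', '0.221', '0.218', '0.220', '0.221', '0.222', '0.222', '-0.002', '0.002']
278 ['-0.004', '-0.002', '-0.002', '-0.000', '0.000', '-0.003', '0.007', 'nan', '-0.004', '-0.003', '0.001', '0.005']
280 ['-0.005', '-0.002', '-0.005', '-0.006', '-0.002', '0.000', '0.000', '-0.006', '0.003', '-0.003', '-0.002', '-0.004']
282 ['-0.003', '0.003', '-0.002', '0.001', '0.002', '0.003', '-0.002', '0.000', '-0.002', '-0.000', '0.001', '-0.001']
```

View pics/p2.png

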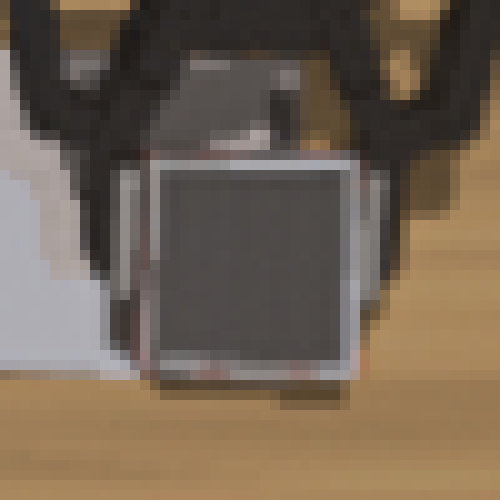

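```bash
cat >> h.py <<'E'
def held(x,y,zmin,h=None):
    f=grab('top'); c=cloud(f)
    b=(abs(c[...,0]-x)<.06)&(abs(c[...,1]-y)<.06)&(c[...,2]>zmin)
    p=max(pblobs(c,b,20),key=len); zt=np.percentile(p[:,2],70); 
    p=p[abs(p[:,2]-zt)<.008]; r=rrect(p,1,-30,30)
    A=np.c_[p[:,:2]-r[1],np.ones(len(p))]; s=np.linalg.lstsq(A,p[:,2],rcond=None)[0]
    print('top face: yaw',r[0],'ctr',r[1],'size',r[2],'slope deg',np.degrees(np.arctan(s[:2])),'z',s[2],len(p))
E
python3 - <<'E'
from h import *
held(.445,-.172,.21)
E
```

```text
top face: yaw -0.5 ctr [ 0.4582 -0.173 ] size [0.0851 0.1138] slope deg [ 2.1495 -0.7207] z 0.22088289893083796 674
```

```bash
python3 - <<'E'
from h import *
f=grab('top'); c=cloud(f)
p=c[256:278,345:366].reshape(-1,3); p=p[np.isfinite(p[:,2])&(p[:,2]>.21)]
r=rrect(p,1,-20,20); A=np.c_[p[:,:2]-r[1],np.ones(len(p))]; s=np.linalg.lstsq(A,p[:,2],rcond=None)[0]
print(r,np.degrees(s[:2]),s[2],len(p))
E
```

```text
(np.float64(-0.5), array([ 0.4427, -0.1728]), array([0.0542, 0.0524])) [ 0.5789 -1.0942] 0.22051500480618935 455
```

send_rows --rows '[[[0.03, 0, 0.006], [0, 0, 0], 1], [[0.06, 0, 0.014], [0, 0, 0], 1], [[0.09, 0, 0.022], [0, 0, 0], 1], [[0.11, 0, 0.028], [0, 0, 0], 1], [[0.117, 0, 0.03], [0, 0, 0], 1], [[0.119, 0, 0.031], [0, 0, 0], 1], [[0.12, 0, 0.031], [0, 0, 0], 1], [[0.12, 0, 0.031], [0, 0, 0], 1]]'

```text
time_s: 15.03
eef_pos: [0.4337, -0.1744, 0.0714]
tool_rot: [0.794, -0.015, -0.608, -0.003]
contact_force: [0.8, 1.2, -1.9]
finger_gap: 0.0556
grasp_force: 43.9
```

```bash
python3 - <<'E'
from h import *
st()
f=grab('top'); c=cloud(f)
for v in range(250,284,2): print(v,[f'{c[v,u,2]:.3f}' for u in range(338,372,3)])
E
```

```text
t 15.0333 p [ 0.4337 -0.1744  0.0714] z [-0.9653  0.0241 -0.2601] y [-0.0286 -0.9995  0.0134] q [-0.2177  1.2867  0.715   1.6123 -0.1687  1.6927 -0.9424] F [ 0.8252  1.1592 -1.8915] gap 0.05556383926448832 43.860862255096436
250 ['0.096', '0.009', '0.010', '0.009', '0.014', '0.010', '0.006', '0.099', '0.093', '0.091', '0.099', '-0.002']
252 ['0.095', '0.011', '0.009', '0.011', '0.004', '0.013', '0.015', '0.098', '0.098', '0.090', '0.096', '-0.003']
254 ['0.086', '0.100', '0.092', '0.096', '0.098', '0.098', '0.096', '0.098', '0.098', '0.000', '0.001', '-0.005']
256 ['0.092', '0.096', '0.096', '0.090', '0.094', '0.095', '0.096', '0.089', '0.090', '-0.003', '-0.002', '0.000']
258 ['0.091', '0.094', '0.095', '0.099', '0.095', '0.098', '0.096', '0.092', '0.081', '-0.001', '-0.003', '0.000']
260 ['0.087', '0.095', '0.096', '0.098', '0.097', '0.097', '0.099', '0.087', '0.003', '-0.000', '0.001', '-0.002']
262 ['0.086', '0.096', '0.095', '0.098', '0.098', '0.095', '0.096', '0.089', '-0.002', '0.001', '0.002', '0.002']
264 ['0.091', '0.095', '0.102', '0.099', '0.093', '0.098', '0.097', '0.087
[... 394 characters left out ...]
 ['0.093', '0.095', '0.094', '0.094', '0.097', '0.097', '0.096', '0.011', '0.003', '0.001', '-0.000', '-0.000']
274 ['0.009', '0.010', '0.009', '0.012', '0.007', '0.004', '0.010', '0.010', '-0.002', '0.000', '0.001', '-0.001']
276 ['0.007', '0.007', '0.010', '0.011', '0.008', '0.008', '0.013', '0.004', '-0.004', '0.001', '0.002', '-0.001']
278 ['-0.003', '-0.002', '-0.006', '-0.002', '0.000', '0.003', '0.009', '0.004', '0.000', '0.006', '-0.001', '-0.002']
280 ['-0.006', '0.001', '-0.003', '0.000', '-0.002', '0.001', '-0.002', '-0.002', '-0.001', '0.005', '0.003', '-0.001']
282 ['-0.000', '-0.006', '-0.002', '0.001', '0.003', '0.005', '-0.003', '0.002', '0.002', '-0.003', '-0.006', '-0.006']
```

send_rows --rows '[[[0, 0, 0], [0, 0, 0], -1], [[0, 0, 0], [0, 0, 0], -1], [[0, 0, 0], [0, 0, 0], -1], [[0, 0, 0], [0, 0, 0], -1], [[-0.005, 0, -0.02], [0, 0, 0], -1], [[-0.02, 0, -0.04], [0, 0, 0], -1], [[-0.05, 0, -0.055], [0, 0, 0], -1], [[-0.09, 0, -0.06], [0, 5, 0], -1], [[-0.13, 0, -0.06], [0, 12, 0], -1], [[-0.13, 0, -0.06], [0, 19, 0], -1], [[-0.13, 0, -0.06], [0, 25, 0], -1]]'

```text
time_s: 16.0
eef_pos: [0.458, -0.1739, 0.2138]
tool_rot: [0.908, -0.017, -0.418, 0.0]
contact_force: [-0.2, 0.7, -0.4]
finger_gap: 0.0856
grasp_force: 0.0
```

```bash
cat >> h.py <<'E'
def rackpots():
    f=grab('top'); c=cloud(f)
    b=(c[...,0]>.38)&(c[...,0]<.53)&(c[...,1]>-.25)&(c[...,1]<.24)&(c[...,2]>.086)&(c[...,2]<.11)
    for p in pblobs(c,b,60):
        r=rrect(p,1,-45,45); A=np.c_[p[:,:2]-r[1],np.ones(len(p))]; s=np.linalg.lstsq(A,p[:,2],rcond=None)[0]
        print('rack',r[0],r[1],r[2],'slope',np.degrees(s[:2]),'z',s[2])
    return f
E
python3 - <<'E'
from h import *
st()
for o in potfit(rackpots()): print(*o)
for o in potfit(grab('scene')): print(*o)
plan([g(.62,-.047,.13,-14.5,0),g(.657,-.055,.035,-14.5,15,.018)])
E
```

```text
t 16.0 p [ 0.458  -0.1739  0.2138] z [-0.7593  0.0137 -0.6506] y [-0.03   -0.9995  0.0139] q [-0.284   0.9019  0.8245  1.7201 -0.1994  1.5494 -0.9404] F [-0.1637  0.6651 -0.3693] gap 0.08559326770655394 0.0
rack -4.5 [ 0.4445 -0.1776] [0.0522 0.0533] slope [0.9916 0.593 ] z 0.09339525200919278
20.0 [0.7259 0.2912] [0.078 0.053] 426
0.5 [ 0.6913 -0.3391] [0.052 0.079] 416
-3.5 [0.677 0.075] [0.058 0.052] 260
11.5 [0.6447 0.1854] [0.078 0.053] 416
-1.5 [ 0.6925 -0.3344] [0.055 0.079] 354
-15.5 [ 0.6581 -0.0518] [0.08  0.053] 468
-6.0 [0.6668 0.0802] [0.08  0.052] 541
9.0 [0.6451 0.1878] [0.081 0.052] 623
21.5 [0.7267 0.2948] [0.081 0.051] 717
[0.181, -0.1332, -0.0547] [6.2, 49.2, 11.6] rows 7.1
[0.0248, -0.0015, 0.0943] [-0.0, 15.0, -0.0] rows 2.3
```

send_rows --rows '[[[0.181, -0.133, -0.055], [6, 49, 11.6], -1], [[0.181, -0.133, -0.055], [6, 49, 11.6], -1], [[0.181, -0.133, -0.055], [6, 49, 11.6], -1], [[0.181, -0.133, -0.055], [6, 49, 11.6], -1], [[0.181, -0.133, -0.055], [6, 49, 11.6], -1], [[0.181, -0.133, -0.055], [6, 49, 11.6], -1], [[0.181, -0.133, -0.055], [6, 49, 11.6], -1], [[0.181, -0.133, -0.055], [6, 49, 11.6], -1], [[0.181, -0.133, -0.055], [6, 49, 11.6], -1], [[0.181, -0.133, -0.055], [6, 49, 11.6], -1], [[0.181, -0.133, -0.055], [6, 49, 11.6], -1]]'

```text
time_s: 17.02
eef_pos: [0.6206, -0.0461, 0.1058]
tool_rot: [0.992, -0.124, -0.007, 0.002]
contact_force: [0.9, -0.3, -0.4]
finger_gap: 0.0853
grasp_force: 0.0
```

```bash
python3 - <<'E'
from h import *
st()
for o in potfit(grab('scene')): print(*o)
plan([g(.657,-.0545,.035,-14.5,15,.018),g(.62,-.05,.16,-14.5,10),g(.56,-.06,.2,-8,-30),g(.456,-.0615,.2,-3,-75),g(.456,-.0615,.076,-3,-75)])
E
```

```text
t 17.0167 p [ 0.6206 -0.0461  0.1058] z [-0.015  -0.0016 -0.9999] y [-0.2457 -0.9693  0.0052] q [-0.4874  0.7752  0.7687  1.9617 -0.7872  0.7515 -1.0612] F [ 0.8919 -0.3136 -0.3509] gap 0.08526749792744501 0.0
3.0 [ 0.6933 -0.3346] [0.055 0.081] 347
-13.0 [ 0.6581 -0.0526] [0.079 0.053] 473
-6.5 [0.6666 0.0804] [0.081 0.052] 553
11.5 [0.6453 0.1872] [0.081 0.052] 633
21.0 [0.7262 0.2948] [0.081 0.051] 745
[0.0254, -0.0015, 0.0888] [0.3, 15.8, 0.3] rows 2.2
[0.0124, 0.0049, -0.1257] [-0.0, -5.0, -0.0] rows 3.0
[-0.0599, 0.0257, -0.0535] [-1.2, -40.0, -6.5] rows 5.7
[-0.1024, 0.0177, 0.0458] [-4.1, -44.9, -3.2] rows 6.3
[0.1198, -0.0, 0.0322] [0.0, -0.0, 0.0] rows 3.0
```

send_rows --rows '[[[0.006, 0, 0.03], [0, 6, 0], -1], [[0.015, 0, 0.06], [0, 12, 0], -1], [[0.025, -0.0015, 0.08], [0, 15.8, 0], -1], [[0.0254, -0.0015, 0.089], [0, 15.8, 0], -1], [[0.0254, -0.0015, 0.089], [0, 15.8, 0], -1], [[0.0254, -0.0015, 0.089], [0, 15.8, 0], -1], [[0.0254, -0.0015, 0.089], [0, 15.8, 0], 1], [[0.0254, -0.0015, 0.089], [0, 15.8, 0], 1], [[0.0254, -0.0015, 0.089], [0, 15.8, 0], 1], [[0.0254, -0.0015, 0.089], [0, 15.8, 0], 1], [[0.0254, -0.0015, 0.089], [0, 15.8, 0], 1], [[0.0254, -0.0015, 0.089], [0, 15.8, 0], 1]]'

```text
time_s: 18.07
eef_pos: [0.6503, -0.0516, 0.0242]
tool_rot: [0.984, -0.123, 0.124, 0.02]
contact_force: [-0.4, -1.9, 7.3]
finger_gap: 0.0555
grasp_force: 43.2
```

```bash
python3 - <<'E'
from h import *
st()
plan([g(.62,-.05,.16,-14.5,10),g(.56,-.06,.2,-8,-30),g(.456,-.0615,.2,-3,-75)])
E
```

```text
t 18.0667 p [ 0.6503 -0.0516  0.0242] z [ 0.2395 -0.0706 -0.9683] y [-0.2479 -0.9687  0.0093] q [-0.2177  0.7592  0.2546  2.1051 -1.0446  0.1055 -0.8412] F [-0.4443 -1.9155  7.2987] gap 0.05547930901886069 43.15991163253784
[0.0036, 0.007, -0.12] [0.5, -4.5, 0.3] rows 2.9
[-0.0599, 0.0258, -0.0534] [-1.2, -39.9, -6.6] rows 5.7
[-0.1024, 0.0175, 0.0458] [-4.0, -45.0, -3.1] rows 6.3
```

send_rows --rows '[[[0, 0, -0.03], [0, 0, 0], 1], [[0.001, 0.003, -0.06], [0, -2, 0], 1], [[0.003, 0.007, -0.1], [0, -4, 0], 1], [[0.0036, 0.007, -0.12], [0, -4.5, 0], 1], [[0.0036, 0.007, -0.12], [0, -4.5, 0], 1]]'

```text
time_s: 18.48
eef_pos: [0.6237, -0.0499, 0.1444]
tool_rot: [0.988, -0.123, 0.086, 0.015]
contact_force: [0.7, -0.3, -1.3]
finger_gap: 0.0556
grasp_force: 44.0
```

send_rows --rows '[[[-0.06, 0.0258, -0.0535], [-1.2, -40, -6.6], 1], [[-0.06, 0.0258, -0.0535], [-1.2, -40, -6.6], 1], [[-0.06, 0.0258, -0.0535], [-1.2, -40, -6.6], 1], [[-0.06, 0.0258, -0.0535], [-1.2, -40, -6.6], 1], [[-0.06, 0.0258, -0.0535], [-1.2, -40, -6.6], 1], [[-0.06, 0.0258, -0.0535], [-1.2, -40, -6.6], 1], [[-0.06, 0.0258, -0.0535], [-1.2, -40, -6.6], 1], [[-0.06, 0.0258, -0.0535], [-1.2, -40, -6.6], 1]]'

```text
time_s: 19.15
eef_pos: [0.5501, -0.0579, 0.181]
tool_rot: [0.963, -0.066, -0.261, -0.014]
contact_force: [-0.9, -0.1, -0.5]
finger_gap: 0.0556
grasp_force: 43.8
```

```bash
python3 - <<'E'
from h import *
st()
plan([g(.467,-.0615,.2,-3,-76)])
E
```

```text
t 19.15 p [ 0.5501 -0.0579  0.181 ] z [-0.5014  0.0612 -0.863 ] y [-0.1347 -0.9909  0.008 ] q [-0.4143  0.8271  0.7883  1.724  -0.4467  1.3747 -1.145 ] F [-0.8937 -0.1115 -0.5196] gap 0.05562968236512943 43.84949862957001
[-0.0937, 0.0164, 0.0383] [-3.6, -45.6, -3.3] rows 6.4
```

send_rows --rows '[[[-0.094, 0.0164, 0.038], [-3.6, -45.6, -3.3], 1], [[-0.094, 0.0164, 0.038], [-3.6, -45.6, -3.3], 1], [[-0.094, 0.0164, 0.038], [-3.6, -45.6, -3.3], 1], [[-0.094, 0.0164, 0.038], [-3.6, -45.6, -3.3], 1], [[-0.094, 0.0164, 0.038], [-3.6, -45.6, -3.3], 1], [[-0.094, 0.0164, 0.038], [-3.6, -45.6, -3.3], 1], [[-0.094, 0.0164, 0.038], [-3.6, -45.6, -3.3], 1], [[-0.094, 0.0164, 0.038], [-3.6, -45.6, -3.3], 1], [[-0.094, 0.0164, 0.038], [-3.6, -45.6, -3.3], 1], [[-0.094, 0.0164, 0.038], [-3.6, -45.6, -3.3], 1]]'

```text
time_s: 19.98
eef_pos: [0.4426, -0.061, 0.1946]
tool_rot: [0.791, -0.02, -0.612, -0.018]
contact_force: [0.5, -1.6, -1.1]
finger_gap: 0.0555
grasp_force: 44.8
```

```bash
cat >> h.py <<'E'
def face(y):
    """closed-end face of the held pot seen from above, by its flat grey colour/height near y"""
    f=grab('top'); c=cloud(f)
    b=np.isfinite(c[...,2])&(abs(c[...,1]-y)<.024)&(c[...,0]>.38)&(c[...,0]<.5)&(c[...,2]>.09)
    p=c[b]; lo=np.percentile(p[:,0],1); q=p[(p[:,0]<lo+.05)]; zt=np.median(q[:,2]); q=q[abs(q[:,2]-zt)<.012]
    A=np.c_[q[:,:2]-q[:,:2].mean(0),np.ones(len(q))]; s=np.linalg.lstsq(A,q[:,2],rcond=None)[0]
    w=c[np.isfinite(c[...,2])&(abs(c[...,0]-lo-.028)<.02)&(abs(c[...,1]-y)<.06)&(c[...,2]>zt-.006)]
    print('face near edge x',lo,'ctr x',lo+.028,'y range',np.percentile(w[:,1],[1,99]),'slope',np.degrees(s[:2]),'z',s[2],len(q))
    return f
E
python3 - <<'E'
from h import *
st(); f=face(-.0635)
cv2.imwrite('pics/p3.png',cv2.resize(f['image'][220:300,270:370,::-1],None,fx=6,fy=6))
plan([g(.467,-.0615,.08,-3,-76)])
E
```

```text
t 19.9833 p [ 0.4426 -0.061   0.1946] z [-0.9667  0.0526 -0.2506] y [-0.0536 -0.9986 -0.003 ] q [-0.1228  0.9816  0.2631  1.6456 -0.0847  1.8587 -1.3874] F [ 0.5011 -1.5765 -1.0536] gap 0.055534390580616794 44.787442088127136
face near edge x 0.41724340316609776 ctr x 0.4452434031660978 y range [-0.0868 -0.0036] slope [-0.608  -0.6826] z 0.2251080977048623 312
[0.1171, -0.0006, 0.0243] [-0.1, -0.5, 0.1] rows 2.9
```

View pics/p3.png

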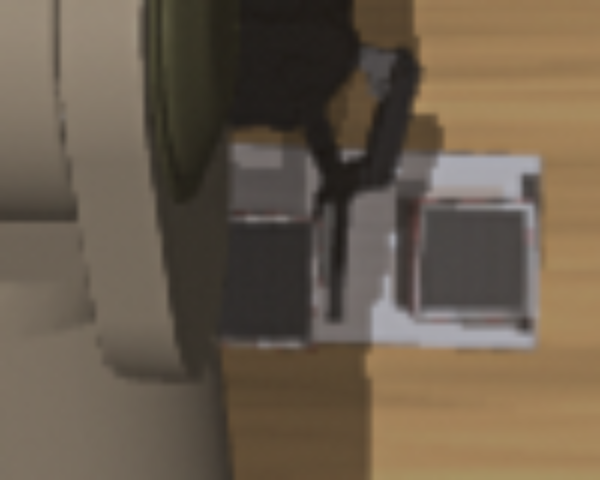

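Post 4's pot sits on the plate at about (473,260). The held pot at about (265,280) needs about 5 mm toward +x, which I'll fold into the lowering.

send_rows --rows '[[[0.03, 0.003, 0.003], [0, 0, 0], 1], [[0.06, 0.004, 0.01], [0, 0, 0], 1], [[0.09, 0.004, 0.018], [0, 0, 0], 1], [[0.11, 0.004, 0.023], [0, 0, 0], 1], [[0.118, 0.004, 0.025], [0, 0, 0], 1], [[0.121, 0.004, 0.026], [0, 0, 0], 1], [[0.1225, 0.004, 0.026], [0, 0, 0], 1], [[0.1225, 0.004, 0.026], [0, 0, 0], 1]]'

```text
time_s: 20.7
eef_pos: [0.4487, -0.065, 0.0702]
tool_rot: [0.79, -0.02, -0.612, -0.016]
contact_force: [0.1, -0.6, -0.7]
finger_gap: 0.0552
grasp_force: 44.8
```

```bash
python3 - <<'E'
from h import *
st(); face(-.065); [print(*o) for o in potfit(grab('scene'))]
E
```

```text
t 20.7 p [ 0.4487 -0.065   0.0702] z [-0.9672  0.0497 -0.2492] y [-0.0514 -0.9987  0.0005] q [-0.1094  1.1583  0.2476  1.5969 -0.114   1.7342 -1.3843] F [ 0.0704 -0.5528 -0.749 ] gap 0.05517105196857067 44.79039967060089
face near edge x 0.42404297966346327 ctr x 0.4520429796634633 y range [-0.0926 -0.0058] slope [-0.619  -0.6202] z 0.10059536745370261 237
-2.0 [ 0.6932 -0.3346] [0.053 0.081] 298
-7.0 [0.6667 0.0797] [0.081 0.052] 553
11.0 [0.645  0.1875] [0.08  0.052] 614
21.5 [0.7265 0.2946] [0.081 0.051] 741
```

send_rows --rows '[[[0.003, 0, 0.001], [0, 0, 0], 1], [[0.005, 0, 0.0015], [0, 0, 0], 1], [[0.006, 0, 0.0015], [0, 0, 0], -1], [[0.006, 0, 0.0015], [0, 0, 0], -1], [[0.006, 0, 0.0015], [0, 0, 0], -1], [[0.004, 0, 0], [0, 0, 0], -1], [[0, 0, -0.02], [0, 0, 0], -1], [[-0.02, 0, -0.04], [0, 0, 0], -1], [[-0.05, 0, -0.055], [0, 4, 0], -1], [[-0.09, 0, -0.06], [0, 11, 0], -1], [[-0.13, 0, -0.06], [0, 18, 0], -1], [[-0.13, 0, -0.06], [0, 25, 0], -1]]'

```text
time_s: 21.8
eef_pos: [0.4752, -0.0675, 0.2158]
tool_rot: [0.906, -0.024, -0.422, -0.011]
contact_force: [0.8, -0.3, 0.8]
finger_gap: 0.0853
grasp_force: 0.0
```

```bash
python3 - <<'E'
from h import *
st(); f=rackpots(); [print(*o) for o in potfit(f)];[print(*o) for o in potfit(grab('scene'))]
plan([g(.63,.082,.14,-6,0)])
E
```

```text
t 21.8 p [ 0.4752 -0.0675  0.2158] z [-0.7647  0.0404 -0.6431] y [-0.0532 -0.9986  0.0005] q [-0.142   0.7629  0.2937  1.6977 -0.1136  1.5824 -1.4049] F [ 0.8433 -0.2685  0.7506] gap 0.08533033535000698 0.0
rack -5.5 [ 0.4474 -0.0857] [0.0473 0.0138] slope [1.7102 7.6617] z 0.09351002172230875
rack -2.0 [ 0.4448 -0.177 ] [0.0529 0.0528] slope [ 0.7528 -0.0429] z 0.09309759043928398
20.5 [0.7255 0.2907] [0.079 0.052] 427
0.5 [ 0.6914 -0.339 ] [0.052 0.08 ] 433
-5.0 [0.6657 0.0764] [0.08  0.052] 441
9.0 [0.6442 0.1854] [0.079 0.053] 448
3.0 [ 0.693  -0.3341] [0.055 0.083] 350
-7.5 [0.6664 0.08  ] [0.08  0.052] 544
9.5 [0.6452 0.1877] [0.08  0.052] 626
20.5 [0.7265 0.2946] [0.081 0.051] 743
[0.167, -0.1573, -0.0521] [1.3, 49.9, 2.8] rows 7.0
```

send_rows --rows '[[[0.167, -0.157, -0.052], [1, 50, 3], -1], [[0.167, -0.157, -0.052], [1, 50, 3], -1], [[0.167, -0.157, -0.052], [1, 50, 3], -1], [[0.167, -0.157, -0.052], [1, 50, 3], -1], [[0.167, -0.157, -0.052], [1, 50, 3], -1], [[0.167, -0.157, -0.052], [1, 50, 3], -1], [[0.167, -0.157, -0.052], [1, 50, 3], -1], [[0.167, -0.157, -0.052], [1, 50, 3], -1], [[0.167, -0.157, -0.052], [1, 50, 3], -1], [[0.167, -0.157, -0.052], [1, 50, 3], -1]]'

```text
time_s: 22.73
eef_pos: [0.6281, 0.0827, 0.1135]
tool_rot: [0.999, -0.052, -0.007, 0.003]
contact_force: [0.3, 0.0, 0.7]
finger_gap: 0.0857
grasp_force: 0.0
```

```bash
python3 - <<'E'
from h import *
st(); f=rackpots(); [print(*o) for o in potfit(f)];[print(*o) for o in potfit(grab('scene'))]
plan([g(.666,.078,.035,-6,12,.018)])
E
```

```text
t 22.7333 p [0.6281 0.0827 0.1135] z [-0.0151 -0.0057 -0.9999] y [-0.1045 -0.9945  0.0073] q [-0.4036  0.6544  0.2801  1.9122 -0.2846  0.6296 -1.6198] F [0.2762 0.04   0.6643] gap 0.08574021873470399 0.0
rack -1.0 [ 0.4496 -0.067 ] [0.0518 0.0523] slope [-0.0624  0.9318] z 0.09355252121990852
rack -2.0 [ 0.4447 -0.1772] [0.0531 0.0531] slope [0.3987 0.8354] z 0.09313856969055465
19.5 [0.7254 0.2911] [0.079 0.053] 431
0.0 [ 0.6915 -0.3383] [0.053 0.08 ] 427
1.5 [0.6561 0.2122] [0.046 0.01 ] 45
-8.0 [ 0.4599 -0.373 ] [0.065 0.008] 44
1.0 [ 0.6928 -0.3342] [0.055 0.081] 345
-5.5 [0.6665 0.0807] [0.08  0.053] 557
10.0 [0.6457 0.1874] [0.08  0.052] 628
22.0 [0.7265 0.2948] [0.08  0.052] 753
[0.0243, -0.0003, 0.0969] [0.4, 12.7, -0.0] rows 2.4
```

Pots 3 and 4 are seated flat, so next is pot 2.

send_rows --rows '[[[0.006, 0, 0.03], [0, 6, 0], -1], [[0.015, 0, 0.06], [0, 12, 0], -1], [[0.024, 0, 0.088], [0, 12.7, 0], -1], [[0.0243, 0, 0.097], [0, 12.7, 0], -1], [[0.0243, 0, 0.097], [0, 12.7, 0], -1], [[0.0243, 0, 0.097], [0, 12.7, 0], -1], [[0.0243, 0, 0.097], [0, 12.7, 0], 1], [[0.0243, 0, 0.097], [0, 12.7, 0], 1], [[0.0243, 0, 0.097], [0, 12.7, 0], 1], [[0.0243, 0, 0.097], [0, 12.7, 0], 1], [[0.0243, 0, 0.097], [0, 12.7, 0], 1], [[0.0243, 0, 0.097], [0, 12.7, 0], 1]]'

```text
time_s: 23.83
eef_pos: [0.6524, 0.0798, 0.0185]
tool_rot: [0.993, -0.052, 0.106, 0.008]
contact_force: [-0.3, -0.7, 6.6]
finger_gap: 0.0557
grasp_force: 43.2
```

```bash
python3 - <<'E'
from h import *
st()
plan([g(.63,.078,.16,-6,8),g(.56,.06,.2,-5,-30),g(.462,.047,.2,-3,-75)])
E
```

```text
t 23.8333 p [0.6524 0.0798 0.0185] z [ 0.2098 -0.0279 -0.9773] y [-0.1051 -0.9944  0.0058] q [-0.3659  0.7644  0.1796  2.0613 -0.3492  0.1329 -1.5815] F [-0.3185 -0.7298  6.6395] gap 0.055710601952158954 43.20556104183197
[0.0069, 0.0048, -0.124] [0.3, -4.2, 0.0] rows 3.0
[-0.0732, 0.0254, -0.0531] [-0.2, -38.0, -1.0] rows 5.3
[-0.097, 0.0221, 0.0427] [-1.6, -45.0, -1.3] rows 6.3
```

send_rows --rows '[[[0, 0, -0.03], [0, 0, 0], 1], [[0.002, 0.003, -0.06], [0, -2, 0], 1], [[0.006, 0.005, -0.1], [0, -4, 0], 1], [[0.007, 0.005, -0.124], [0, -4, 0], 1], [[0.007, 0.005, -0.124], [0, -4, 0], 1]]'

```text
time_s: 24.25
eef_pos: [0.6342, 0.0778, 0.1456]
tool_rot: [0.996, -0.052, 0.074, 0.006]
contact_force: [-0.2, -0.2, -1.9]
finger_gap: 0.0553
grasp_force: 43.9
```

send_rows --rows '[[[-0.073, 0.0254, -0.053], [0, -38, -1], 1], [[-0.073, 0.0254, -0.053], [0, -38, -1], 1], [[-0.073, 0.0254, -0.053], [0, -38, -1], 1], [[-0.073, 0.0254, -0.053], [0, -38, -1], 1], [[-0.073, 0.0254, -0.053], [0, -38, -1], 1], [[-0.073, 0.0254, -0.053], [0, -38, -1], 1], [[-0.073, 0.0254, -0.053], [0, -38, -1], 1], [[-0.073, 0.0254, -0.053], [0, -38, -1], 1]]'

```text
time_s: 24.92
eef_pos: [0.5499, 0.0608, 0.1809]
tool_rot: [0.965, -0.043, -0.258, -0.01]
contact_force: [-0.6, -0.2, -2.5]
finger_gap: 0.0556
grasp_force: 43.7
```

```bash
python3 - <<'E'
from h import *
st()
plan([g(.467,.0475,.19,-3,-76)])
E
```

```text
t 24.9167 p [0.5499 0.0608 0.1809] z [-0.4972  0.0408 -0.8667] y [-0.0883 -0.9961  0.0038] q [-0.3308  0.7023  0.3041  1.716  -0.2677  1.2887 -1.5577] F [-0.6153 -0.2486 -2.4733] gap 0.055561517497000786 43.72066140174866
[-0.0887, 0.0213, 0.0459] [-1.6, -46.1, -1.5] rows 6.4
```

```bash
python3 - <<'E'
from h import *
plan([g(.467,.0475,.165,-3,-78)])
E
```

```text
[-0.0767, 0.0212, 0.0671] [-1.6, -48.1, -1.4] rows 6.7
```

send_rows --rows '[[[-0.077, 0.0212, 0.055], [-1.6, -48, -1.4], 1], [[-0.077, 0.0212, 0.055], [-1.6, -48, -1.4], 1], [[-0.077, 0.0212, 0.06], [-1.6, -48, -1.4], 1], [[-0.077, 0.0212, 0.067], [-1.6, -48, -1.4], 1], [[-0.077, 0.0212, 0.067], [-1.6, -48, -1.4], 1], [[-0.077, 0.0212, 0.067], [-1.6, -48, -1.4], 1], [[-0.077, 0.0212, 0.067], [-1.6, -48, -1.4], 1], [[-0.077, 0.0212, 0.067], [-1.6, -48, -1.4], 1], [[-0.077, 0.0212, 0.067], [-1.6, -48, -1.4], 1], [[-0.077, 0.0212, 0.067], [-1.6, -48, -1.4], 1]]'

```text
time_s: 25.75
eef_pos: [0.4482, 0.0482, 0.1636]
tool_rot: [0.778, -0.021, -0.628, -0.017]
contact_force: [-0.5, 0.3, -1.9]
finger_gap: 0.0557
grasp_force: 43.8
```

```bash
python3 - <<'E'
from h import *
st(); f=face(.046)
f2=grab('scene')
cv2.imwrite('pics/p4.png',np.hstack([cv2.resize(f['image'][220:300,250:350,::-1],(400,320)),cv2.resize(f2['image'][150:270,240:390,::-1],(400,320))]))
plan([g(.467,.0475,.08,-3,-78)])
E
```

```text
t 25.75 p [0.4482 0.0482 0.1636] z [-0.9759  0.0519 -0.2119] y [-0.0531 -0.9986  0.0003] q [-0.1751  1.0278  0.1051  1.6201 -0.1968  1.8608 -1.5758] F [-0.5351  0.2709 -1.9426] gap 0.0557048494890697 43.81534159183502
face near edge x 0.38157553967020014 ctr x 0.40957553967020016 y range [0.0125 0.0851] slope [32.7338  2.4175] z 0.5900717583930183 587
[0.086, 0.0, 0.0187] [0.0, -0.3, -0.1] rows 2.1
```

View pics/p4.png

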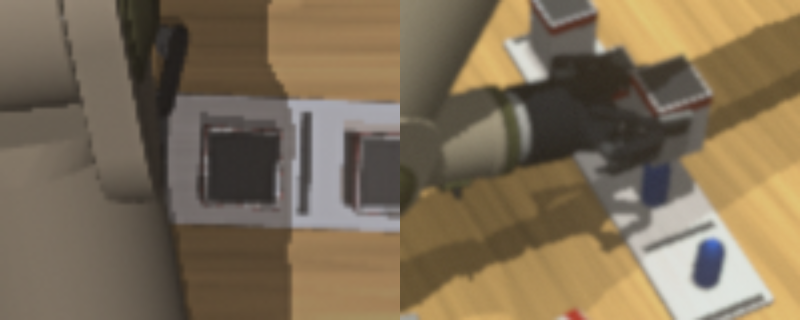

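Scene half: the held pot is closed end up, above post 2, with its free edge just over the post at (655,180). Pot 4's is already seated behind it. Lowering now.

send_rows --rows '[[[0.03, 0, 0.006], [0, 0, 0], 1], [[0.06, 0, 0.013], [0, -1, 0], 1], [[0.08, 0, 0.017], [0, -1, 0], 1], [[0.088, 0, 0.019], [0, -1, 0], 1], [[0.09, 0, 0.019], [0, -1, 0], 1], [[0.09, 0, 0.019], [0, -1, 0], 1]]'

```text
time_s: 26.35
eef_pos: [0.4488, 0.0487, 0.0713]
tool_rot: [0.772, -0.02, -0.635, -0.016]
contact_force: [0.3, 0.4, -0.9]
finger_gap: 0.0555
grasp_force: 43.8
```

```bash
cat >> h.py <<'E'
def sface(y,x0=.4,x1=.49):
    f=grab('scene'); c=cloud(f)
    b=(c[...,0]>x0)&(c[...,0]<x1)&(abs(c[...,1]-y)<.04)&(c[...,2]>.088)&(c[...,2]<.16)
    h=np.histogram(c[b][:,2],bins=np.arange(.086,.162,.004)); print(h[0])
    return f
E
python3 - <<'E'
from h import *
st(); f=sface(.047,.42,.455)
E
```

```text
t 26.35 p [0.4488 0.0487 0.0713] z [-0.9799  0.0505 -0.1928] y [-0.0517 -0.9987  0.0008] q [-0.1684  1.1661  0.092   1.5796 -0.2006  1.7827 -1.5655] F [ 0.3234  0.3748 -0.8757] gap 0.05550153933666932 43.845298290252686
[ 2 43 85 32  0  0  0  0  0  0  0  0  0  0  0  0  0  0  0]
```

send_rows --rows '[[[0.002, 0, 0], [0, 0, 0], 1], [[0.002, 0, 0], [0, 0, 0], -1], [[0.002, 0, 0], [0, 0, 0], -1], [[0.002, 0, 0], [0, 0, 0], -1], [[0, 0, 0], [0, 0, 0], -1], [[-0.003, 0, -0.02], [0, 0, 0], -1], [[-0.02, 0, -0.04], [0, 0, 0], -1], [[-0.05, 0, -0.055], [0, 4, 0], -1], [[-0.09, 0, -0.06], [0, 11, 0], -1], [[-0.13, 0, -0.06], [0, 18, 0], -1], [[-0.13, 0, -0.06], [0, 25, 0], -1]]'

```text
time_s: 27.32
eef_pos: [0.4841, 0.0468, 0.2152]
tool_rot: [0.894, -0.023, -0.448, -0.013]
contact_force: [0.3, 0.2, 0.2]
finger_gap: 0.0854
grasp_force: 0.0
```

```bash
python3 - <<'E'
from h import *
st(); f=rackpots(); [print(*o) for o in potfit(f)];[print(*o) for o in potfit(grab('scene'))]
plan([g(.61,.18,.14,10.5,0)])
E
```

```text
t 27.3167 p [0.4841 0.0468 0.2152] z [-0.8     0.0437 -0.5984] y [-0.0532 -0.9986 -0.0017] q [-0.0631  0.779  -0.0953  1.6441 -0.1079  1.6345 -1.741 ] F [0.3436 0.1637 0.1608] gap 0.08539766750846821 0.0
rack -5.0 [ 0.4447 -0.177 ] [0.0519 0.0542] slope [-0.4781  1.9005] z 0.09343831236550187
21.0 [0.7256 0.2913] [0.079 0.053] 423
0.0 [ 0.6914 -0.3391] [0.053 0.078] 431
10.5 [0.6439 0.1853] [0.078 0.053] 446
-4.5 [ 0.4428 -0.3733] [0.051 0.012] 41
5.5 [ 0.7101 -0.3337] [0.024 0.083] 130
9.0 [0.6455 0.1874] [0.08  0.053] 623
23.0 [0.7265 0.2947] [0.081 0.051] 748
[0.1469, -0.1394, -0.0397] [-6.3, 52.9, -12.5] rows 7.6
```

send_rows --rows '[[[0.147, -0.139, -0.04], [-6.3, 53, -12.5], -1], [[0.147, -0.139, -0.04], [-6.3, 53, -12.5], -1], [[0.147, -0.139, -0.04], [-6.3, 53, -12.5], -1], [[0.147, -0.139, -0.04], [-6.3, 53, -12.5], -1], [[0.147, -0.139, -0.04], [-6.3, 53, -12.5], -1], [[0.147, -0.139, -0.04], [-6.3, 53, -12.5], -1], [[0.147, -0.139, -0.04], [-6.3, 53, -12.5], -1], [[0.147, -0.139, -0.04], [-6.3, 53, -12.5], -1], [[0.147, -0.139, -0.04], [-6.3, 53, -12.5], -1], [[0.147, -0.139, -0.04], [-6.3, 53, -12.5], -1], [[0.147, -0.139, -0.04], [-6.3, 53, -12.5], -1]]'

```text
time_s: 28.33
eef_pos: [0.6089, 0.1792, 0.1136]
tool_rot: [0.996, 0.091, -0.007, -0.0]
contact_force: [0.6, 0.0, -0.1]
finger_gap: 0.0857
grasp_force: 0.0
```

```bash
python3 - <<'E'
from h import *
st(); f=rackpots(); [print(*o) for o in potfit(grab('scene'))]
plan([g(.6447,.1865,.035,10.5,12,.018)])
E
```

```text
t 28.3333 p [0.6089 0.1792 0.1136] z [-0.0146 -0.0007 -0.9999] y [ 0.1813 -0.9834 -0.0019] q [-0.3148  0.638  -0.0887  1.8941  0.0818  0.6268 -1.8416] F [ 0.647   0.0143 -0.1089] gap 0.08570375088636852 0.0
rack -4.5 [0.455  0.0472] [0.0526 0.0525] slope [ 0.6616 -0.0663] z 0.09332418691105245
rack -0.5 [ 0.4496 -0.067 ] [0.0518 0.0521] slope [0.337  0.0436] z 0.09348880090179372
rack -0.5 [ 0.4456 -0.1769] [0.0521 0.0529] slope [0.6404 0.3671] z 0.09364239663427988
-1.0 [ 0.6929 -0.3334] [0.056 0.08 ] 349
9.5 [0.6451 0.1874] [0.08  0.051] 617
21.5 [0.7265 0.2947] [0.08  0.051] 738
[0.0233, -0.0007, 0.0967] [-0.1, 12.8, -0.1] rows 2.4
```

Three pots are seated; this is the last one.

send_rows --rows '[[[0.006, 0, 0.03], [0, 6, 0], -1], [[0.015, 0, 0.06], [0, 12, 0], -1], [[0.023, 0, 0.088], [0, 12.8, 0], -1], [[0.0233, 0, 0.0967], [0, 12.8, 0], -1], [[0.0233, 0, 0.0967], [0, 12.8, 0], -1], [[0.0233, 0, 0.0967], [0, 12.8, 0], -1], [[0.0233, 0, 0.0967], [0, 12.8, 0], 1], [[0.0233, 0, 0.0967], [0, 12.8, 0], 1], [[0.0233, 0, 0.0967], [0, 12.8, 0], 1], [[0.0233, 0, 0.0967], [0, 12.8, 0], 1], [[0.0233, 0, 0.0967], [0, 12.8, 0], 1], [[0.0233, 0, 0.0967], [0, 12.8, 0], 1]]'

```text
time_s: 29.43
eef_pos: [0.6314, 0.1837, 0.0189]
tool_rot: [0.99, 0.091, 0.106, -0.011]
contact_force: [-0.7, -1.1, 6.3]
finger_gap: 0.0554
grasp_force: 43.3
```

```bash
python3 - <<'E'
from h import *
st()
plan([g(.61,.18,.16,10.5,8),g(.55,.165,.2,5,-30)])
E
```

```text
t 29.4333 p [0.6314 0.1837 0.0189] z [ 0.2086  0.0412 -0.9771] y [ 0.1817 -0.9833 -0.0027] q [-0.4108  0.7523  0.0313  2.06    0.1656  0.1208 -1.9408] F [-0.6567 -1.0688  6.3486] gap 0.055406307467705376 43.317729234695435
[0.0073, -0.0006, -0.1235] [-0.1, -4.3, -0.1] rows 3.0
[-0.0672, 0.0028, -0.0522] [1.0, -37.9, 5.6] rows 5.4
```

send_rows --rows '[[[0, 0, -0.03], [0, 0, 0], 1], [[0.002, 0, -0.06], [0, -2, 0], 1], [[0.006, 0, -0.1], [0, -4, 0], 1], [[0.007, 0, -0.1235], [0, -4, 0], 1], [[0.007, 0, -0.1235], [0, -4, 0], 1]]'

```text
time_s: 29.85
eef_pos: [0.6138, 0.1803, 0.1456]
tool_rot: [0.993, 0.091, 0.074, -0.009]
contact_force: [0.1, 0.3, -2.3]
finger_gap: 0.0552
grasp_force: 44.2
```

send_rows --rows '[[[-0.067, 0.003, -0.052], [1, -38, 5.6], 1], [[-0.067, 0.003, -0.052], [1, -38, 5.6], 1], [[-0.067, 0.003, -0.052], [1, -38, 5.6], 1], [[-0.067, 0.003, -0.052], [1, -38, 5.6], 1], [[-0.067, 0.003, -0.052], [1, -38, 5.6], 1], [[-0.067, 0.003, -0.052], [1, -38, 5.6], 1], [[-0.067, 0.003, -0.052], [1, -38, 5.6], 1], [[-0.067, 0.003, -0.052], [1, -38, 5.6], 1]]'

```text
time_s: 30.52
eef_pos: [0.5394, 0.1632, 0.1801]
tool_rot: [0.965, 0.042, -0.258, 0.011]
contact_force: [-0.2, -0.2, -1.7]
finger_gap: 0.0555
grasp_force: 44.1
```

```bash
python3 - <<'E'
from h import *
st()
plan([g(.474,.157,.165,-3,-78)])
E
```

```text
t 30.5167 p [0.5394 0.1632 0.1801] z [-0.497  -0.0422 -0.8667] y [ 0.0857 -0.9963 -0.0006] q [-0.2423  0.6971 -0.1364  1.6716 -0.0556  1.2813 -1.8249] F [-0.1634 -0.2096 -1.7289] gap 0.05550470433169563 44.089239835739136
[-0.0634, -0.002, 0.0585] [6.6, -48.0, 4.8] rows 6.8
```

send_rows --rows '[[[-0.063, -0.002, 0.045], [6.6, -48, 4.8], 1], [[-0.063, -0.002, 0.045], [6.6, -48, 4.8], 1], [[-0.063, -0.002, 0.05], [6.6, -48, 4.8], 1], [[-0.063, -0.002, 0.0585], [6.6, -48, 4.8], 1], [[-0.063, -0.002, 0.0585], [6.6, -48, 4.8], 1], [[-0.063, -0.002, 0.0585], [6.6, -48, 4.8], 1], [[-0.063, -0.002, 0.0585], [6.6, -48, 4.8], 1], [[-0.063, -0.002, 0.0585], [6.6, -48, 4.8], 1], [[-0.063, -0.002, 0.0585], [6.6, -48, 4.8], 1], [[-0.063, -0.002, 0.0585], [6.6, -48, 4.8], 1]]'

```text
time_s: 31.35
eef_pos: [0.4557, 0.1587, 0.1629]
tool_rot: [0.779, -0.019, -0.627, -0.017]
contact_force: [-0.3, 0.1, -2.5]
finger_gap: 0.0551
grasp_force: 44.2
```

```bash
python3 - <<'E'
from h import *
st(); rackpots()
plan([g(.474,.157,.165,-3,-78),g(.474,.157,.075,-3,-78)])
E
```

```text
t 31.35 p [0.4557 0.1587 0.1629] z [-0.9758  0.0505 -0.2129] y [-0.0513 -0.9987 -0.0019] q [-0.1572  1.0436 -0.1715  1.5533 -0.2633  1.8486 -1.8565] F [-0.2861  0.103  -2.4681] gap 0.05511428621729972 44.199859499931335
rack -0.5 [ 0.4496 -0.0671] [0.0518 0.0522] slope [-0.2868  0.737 ] z 0.09340041596416256
rack -2.0 [ 0.4447 -0.1771] [0.053 0.053] slope [0.5419 1.1977] z 0.09363523891008266
[0.0022, 0.0009, 0.0009] [0.0, -0.3, 0.1] rows 0.1
[0.0881, 0.0, 0.0187] [0.0, -0.0, 0.0] rows 2.2
```

send_rows --rows '[[[0.03, 0.001, 0.006], [0, 0, 0], 1], [[0.06, 0.001, 0.013], [0, -1, 0], 1], [[0.08, 0.001, 0.017], [0, -1, 0], 1], [[0.088, 0.001, 0.019], [0, -1, 0], 1], [[0.09, 0.001, 0.019], [0, -1, 0], 1], [[0.09, 0.001, 0.019], [0, -1, 0], 1]]'

```text
time_s: 31.9
eef_pos: [0.4564, 0.1578, 0.0713]
tool_rot: [0.772, -0.019, -0.635, -0.017]
contact_force: [-0.3, -0.5, -0.8]
finger_gap: 0.0553
grasp_force: 44.2
```

```bash
python3 - <<'E'
from h import *
st(); f=sface(.157,.42,.465)
E
```

```text
t 31.9 p [0.4564 0.1578 0.0713] z [-0.9799  0.0511 -0.1929] y [-0.0517 -0.9987 -0.0016] q [-0.1579  1.1781 -0.1672  1.5143 -0.2406  1.7786 -1.8296] F [-0.2599 -0.5172 -0.8172] gap 0.05533456169809134 44.20962989330292
[  7  27 115  62   4   0   0   0   0   0   0   0   0   0   0   0   0   0
   0]
```

send_rows --rows '[[[0.002, 0, 0], [0, 0, 0], 1], [[0.002, 0, 0], [0, 0, 0], -1], [[0.002, 0, 0], [0, 0, 0], -1], [[0.002, 0, 0], [0, 0, 0], -1], [[0, 0, 0], [0, 0, 0], -1], [[-0.003, 0, -0.02], [0, 0, 0], -1], [[-0.02, 0, -0.04], [0, 0, 0], -1], [[-0.05, 0, -0.055], [0, 4, 0], -1], [[-0.09, 0, -0.06], [0, 11, 0], -1], [[-0.13, 0, -0.06], [0, 18, 0], -1], [[-0.13, 0, -0.06], [0, 25, 0], -1]]'

```text
time_s: 32.87
eef_pos: [0.4914, 0.1565, 0.2152]
tool_rot: [0.893, -0.023, -0.449, -0.014]
contact_force: [1.2, 1.2, 0.3]
finger_gap: 0.0855
grasp_force: 0.0
```

```bash
python3 - <<'E'
from h import *
st(); rackpots()
plan([g(.62,.05,.26,-5,0),g(.57,-.35,.24,25,0)])
E
```

```text
t 32.8667 p [0.4914 0.1565 0.2152] z [-0.8008  0.0452 -0.5973] y [-0.0528 -0.9986 -0.0047] q [-0.0744  0.8185 -0.3236  1.5806 -0.1339  1.6296 -1.9758] F [1.1506 1.158  0.2819] gap 0.08549122748462074 0.0
rack -4.0 [0.4629 0.1634] [0.053  0.0389] slope [-0.3033 -1.1547] z 0.09382082810263395
rack -3.5 [ 0.4447 -0.1771] [0.0526 0.0533] slope [0.558  0.2401] z 0.09356991311808488
[0.0611, 0.1002, -0.122] [0.6, 52.6, 2.1] rows 7.4
[-0.0151, 0.4029, 0.0203] [0.0, 0.0, -30.0] rows 9.7
```

send_rows --rows '[[[0.061, 0.1, -0.122], [0.6, 52.6, 2], -1], [[0.061, 0.1, -0.122], [0.6, 52.6, 2], -1], [[0.061, 0.1, -0.122], [0.6, 52.6, 2], -1], [[0.061, 0.1, -0.122], [0.6, 52.6, 2], -1], [[0.061, 0.1, -0.122], [0.6, 52.6, 2], -1], [[0.061, 0.1, -0.122], [0.6, 52.6, 2], -1], [[0.061, 0.1, -0.122], [0.6, 52.6, 2], -1], [[0.061, 0.1, -0.122], [0.6, 52.6, 2], -1], [[0.061, 0.1, -0.122], [0.6, 52.6, 2], -1], [[0.061, 0.1, -0.122], [0.6, 52.6, 2], -1]]'

```text
time_s: 33.75
eef_pos: [0.6187, 0.0485, 0.232]
tool_rot: [0.999, -0.043, -0.013, 0.003]
contact_force: [1.3, 0.1, 0.2]
finger_gap: 0.085
grasp_force: 0.0
```

send_rows --rows '[[[-0.015, 0.403, 0.02], [0, 0, -30], -1], [[-0.015, 0.403, 0.02], [0, 0, -30], -1], [[-0.015, 0.403, 0.02], [0, 0, -30], -1], [[-0.015, 0.403, 0.02], [0, 0, -30], -1], [[-0.015, 0.403, 0.02], [0, 0, -30], -1], [[-0.015, 0.403, 0.02], [0, 0, -30], -1], [[-0.015, 0.403, 0.02], [0, 0, -30], -1], [[-0.015, 0.403, 0.02], [0, 0, -30], -1], [[-0.015, 0.403, 0.02], [0, 0, -30], -1], [[-0.015, 0.403, 0.02], [0, 0, -30], -1], [[-0.015, 0.403, 0.02], [0, 0, -30], -1], [[-0.015, 0.403, 0.02], [0, 0, -30], -1]]'

```text
time_s: 34.75
eef_pos: [0.5681, -0.3546, 0.2125]
tool_rot: [0.977, 0.214, -0.014, -0.002]
contact_force: [0.0, 1.0, 0.6]
finger_gap: 0.0855
grasp_force: 0.0
```

```bash
python3 - <<'E'
from h import *
st(); f=rackpots(); c=cloud(f); save(f,'top9.png')
m=(c[...,2]>.09)&(c[...,2]<.106)&(c[...,0]>.4)&(c[...,0]<.52)&(c[...,1]<-.35)&(c[...,1]>-.48)
if m.sum()>30: print(m.sum(),rrect(c[m]))
plan([((.46,-.416,.2),ori(35,0)),((.46,-.416,.076),ori(35,0))])
E
```

```text
t 34.75 p [ 0.5681 -0.3546  0.2125] z [-0.0275 -0.0019 -0.9996] y [ 0.4184 -0.9082 -0.0098] q [ 0.6909  0.5811 -0.3499  1.7195  0.2563  0.9107 -0.9084] F [0.0202 1.0304 0.5747] gap 0.08548928328445791 0.0
rack -2.0 [0.4627 0.1563] [0.0525 0.0534] slope [-0.2417  0.2032] z 0.09344456299217965
rack -4.5 [0.455  0.0472] [0.0525 0.0524] slope [ 0.1832 -0.3998] z 0.0934793372309878
rack -0.5 [ 0.4497 -0.0671] [0.0517 0.0523] slope [-0.3567  0.2876] z 0.09363575955285351
rack -2.0 [ 0.4447 -0.177 ] [0.0531 0.0528] slope [ 0.3241 -0.2572] z 0.09325604119921953
143 (np.float64(-55.5), array([ 0.4599, -0.4173]), array([0.016 , 0.0679]))
[-0.1253, 0.012, 0.0159] [-0.7, 1.4, -10.1] rows 3.0
[-0.0001, 0.0, 0.124] [0.0, -0.0, 0.0] rows 3.0
```

View pics/top9.png

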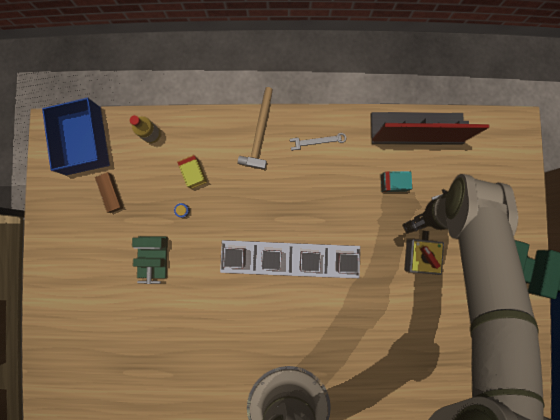

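All four pots stand on the rack in row 260, between columns 235 and 347. The tin is untouched at (181,210), and the bar still points to off. Time to turn the handle back on.

send_rows --rows '[[[-0.04, 0.004, 0.005], [0, 0, -5], -1], [[-0.08, 0.008, 0.01], [0, 1.4, -10], -1], [[-0.12, 0.012, 0.016], [-0.7, 1.4, -10], -1], [[-0.1253, 0.012, 0.016], [-0.7, 1.4, -10], -1], [[-0.1253, 0.012, 0.016], [-0.7, 1.4, -10], -1], [[-0.1253, 0.012, 0.016], [-0.7, 1.4, -10], -1]]'

```text
time_s: 35.3
eef_pos: [0.461, -0.4146, 0.2012]
tool_rot: [0.954, 0.301, 0.001, 0.001]
contact_force: [0.2, 1.1, -0.6]
finger_gap: 0.0854
grasp_force: 0.0
```

```bash
python3 - <<'E'
from h import *
st()
plan([((.46,-.416,.076),ori(35,0))])
E
```

```text
t 35.3 p [ 0.461  -0.4146  0.2012] z [ 0.0029 -0.001  -1.    ] y [ 0.5744 -0.8186  0.0025] q [ 0.9201  0.5346 -0.4117  1.8619  0.287   0.8004 -0.6003] F [ 0.1904  1.1139 -0.6013] gap 0.08537931304939464 0.0
[-0.0019, 0.0003, 0.1252] [0.1, -0.1, 0.1] rows 3.0
```

send_rows --rows '[[[-0.002, 0, 0.04], [0, 0, 0], -1], [[-0.002, 0, 0.08], [0, 0, 0], -1], [[-0.002, 0, 0.11], [0, 0, 0], -1], [[-0.002, 0, 0.125], [0, 0, 0], -1], [[-0.002, 0, 0.125], [0, 0, 0], -1], [[-0.002, 0, 0.125], [0, 0, 0], 1], [[-0.002, 0, 0.125], [0, 0, 0], 1], [[-0.002, 0, 0.125], [0, 0, 0], 1], [[-0.002, 0, 0.125], [0, 0, 0], 1], [[-0.002, 0, 0.125], [0, 0, 0], 1], [[-0.002, 0, 0.125], [0, 0, 0], 1], [[-0.002, 0, 0.125], [0, 0, 0], 1]]'

```text
time_s: 36.3
eef_pos: [0.4605, -0.4195, 0.0776]
tool_rot: [0.954, 0.3, 0.003, 0.004]
contact_force: [5.4, -5.9, 2.4]
finger_gap: 0.0153
grasp_force: 43.8
```

send_rows --rows '[[[0, 0, 0], [0, 0, 6], 1], [[0, 0, 0], [0, 0, 13], 1], [[0, 0, 0], [0, 0, 20], 1], [[0, 0, 0], [0, 0, 27], 1], [[0, 0, 0], [0, 0, 34], 1], [[0, 0, 0], [0, 0, 41], 1], [[0, 0, 0], [0, 0, 48], 1], [[0, 0, 0], [0, 0, 55], 1], [[0, 0, 0], [0, 0, 62], 1], [[0, 0, 0], [0, 0, 69], 1], [[0, 0, 0], [0, 0, 75], 1], [[0, 0, 0], [0, 0, 79], 1]]'

```text
time_s: 37.3
eef_pos: [0.4608, -0.4178, 0.0775]
tool_rot: [0.926, -0.377, 0.004, 0.001]
contact_force: [2.6, -0.7, 5.7]
finger_gap: 0.0153
grasp_force: 43.8
```

```bash
python3 - <<'E'
from h import *
st()
E
```

```text
t 37.3 p [ 0.4608 -0.4178  0.0775] z [ 0.0067 -0.0043 -1.    ] y [-0.698  -0.7161 -0.0015] q [ 0.6151  0.671   0.0462  1.9658 -0.0613  0.4982 -1.6384] F [ 2.5903 -0.6584  5.7068] gap 0.015270157878440572 43.82372975349426
```

send_rows --rows '[[[0, 0, 0], [0, 0, 2.5], 1], [[0, 0, 0], [0, 0, 2.5], 1], [[0, 0, 0], [0, 0, 2.5], 1], [[0, 0, 0], [0, 0, 2], -1], [[0, 0, 0], [0, 0, 2], -1], [[0, 0, 0], [0, 0, 2], -1], [[0, 0, 0], [0, 0, 2], -1], [[0, 0, -0.03], [0, 0, 2], -1], [[0, 0, -0.07], [0, 0, 2], -1], [[0, 0, -0.11], [0, 0, 2], -1], [[0, 0, -0.15], [0, 0, 2], -1], [[0, 0, -0.15], [0, 0, 2], -1]]'

```text
time_s: 38.3
eef_pos: [0.4605, -0.4192, 0.2336]
tool_rot: [0.92, -0.391, 0.007, 0.002]
contact_force: [1.2, -1.0, 0.3]
finger_gap: 0.0856
grasp_force: 0.0
```

```bash
python3 - <<'E'
from h import *
st()
f=rackpots()
for f in (f,grab('scene')):
    c=cloud(f); m=(c[...,2]>.09)&(c[...,2]<.106)&(c[...,0]>.4)&(c[...,0]<.52)&(c[...,1]<-.35)&(c[...,1]>-.48)
    if m.sum()>30: print(m.sum(),rrect(c[m]))
E
```

```text
t 38.3 p [ 0.4605 -0.4192  0.2336] z [ 0.011  -0.0087 -0.9999] y [-0.7197 -0.6943 -0.0019] q [ 0.5876  0.4681  0.0866  1.8557 -0.0541  0.806  -1.6723] F [ 1.1666 -1.0292  0.2956] gap 0.08561662547904018 0.0
rack -2.5 [0.4627 0.1563] [0.0527 0.0534] slope [-0.5837  0.4929] z 0.09343623682413676
rack -4.5 [0.4551 0.0473] [0.0526 0.0526] slope [-0.006  -0.7431] z 0.09361879130296989
rack -0.5 [ 0.4497 -0.067 ] [0.0518 0.0522] slope [0.3534 0.2113] z 0.09353879038972725
rack -2.0 [ 0.4447 -0.1772] [0.053  0.0527] slope [ 1.7284 -0.3053] z 0.09317129964845174
122 (np.float64(42.5), array([ 0.4599, -0.4143]), array([0.0154, 0.0624]))
129 (np.float64(-43.0), array([ 0.4602, -0.4172]), array([0.0694, 0.0208]))
```

```bash
python3 -c "
from bench import workorder
print(workorder.close_job())"
```

```text
the job is handed in; nothing more can be done
None
```

I turned the isolator off, stood all four pots upside down on the rack posts and released them, then turned the isolator back on and handed the job in at about 38 s of robot time; hand-in returned no verdict, but the last camera check showed all four pots flat on the plate, the handle at on, and the tin was still in place in a picture taken after the last pot was loaded.

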